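# Fold out the crank grip and screw the ski press down

### The arm

A 6-joint arm with a two-finger parallel gripper is mounted at the origin on the work surface. World frame = base frame: x ahead of the robot, y to its left, z up, the work surface at z = 0. Lengths are in m, angles in degrees, forces in N, time in s.
With the tool pointing down it reaches from about 0.375 to 0.9 m from the base axis. Payload 3.1 kg.
Tool frame: the origin (TCP) lies at the very end of the fingers, on their centre line; the grasp point (between the pads) lies 19 mm behind it; z points along the fingers, x is the direction in which the jaws open and shut, and the axes are right-handed (so a half turn about z gives the same grasp; the last joint's range is limited). The gripper opens to 87 mm and grips with 3 to 60 N. Pads are 19 mm wide; open, the fingers measure 117 mm over their backs; the gripper's body (75 mm by 190 mm) begins 51 mm behind the grasp point.
Start: joints at [65.002, 30.224, 82.088, -0, 67.689, -10.227], TCP at [0.159, 0.604, 0.2] pointing down, gripper open.
Joint ranges: [-176.69, 176.69], [-43.24, 126.21], [12.49, 139.97], [-82, 262], [0, 151.66], [-163.58, 163.58]. Speed limits (degrees/s): [159.86, 159.86, 180, 180, 180, 180].

### API

Orientations are given as a 3x3 rotation matrix whose columns are the frame's x, y, z axes.
In Python, from rig import bot gives the robot as it stands.
- The arm moves only by the tool arm_command, never from a script. Its argument "plan" is a list of rows, each an object of numbers: "claw": the opening, from 0 (shut) to 1 (fully open); "dx", "dy", "dz": the shift along the tool's x, y, z in cm; "twist": the turn about the tool's z in degrees. A call has 1 to 8 rows; each row is the pose to reach, as a shift and turn from the pose measured when the call began, along the tool's axes at that moment; what a row does not reach only later rows make up. A row lasts 1/12 s, in which the tool goes at most 41.7 mm and 7.16 degrees, less where a joint would pass 70% of its speed; a pose out of reach is approached as far as the arm can. A call with a gripper value outside its range is refused whole. The fingers move at their own pace and stop on an object; the grip force is fixed at half the most. Time passes only in rows, so rows that repeat a pose let the fingers close. It gives the time, the measured TCP pose, the force and the opening at its end, in the units of the state.
- bot.read_state(): the state, without advancing time (a new reading comes with each control period).
- bot.capture(name): name is "scene" or "top" or "wrist"; returns the picture (384x512x3 uint8, red, green, blue); there is no depth.
- bot.calibration(name): a dict with "intrinsics" (3x3 intrinsics, pixels), "k1" (the pictures are not rectified: a ray, as slopes to the right and down, at radius r is drawn at 1 + k1 r^2 times it, then the intrinsics apply), "rvec" (rotation vector, rad) and "tvec" (3), from world to camera coordinates, as OpenCV has them; the wrist camera has in their place "T_tool_cam" (4x4, takes a point from camera to tool coordinates, whose origin is the TCP and whose axes are the tool frame's). Camera axes: x right, y down, z forward; pixel columns grow to the right and rows downward; lengths in m; the calibration is good to about 2 mm. A picture is of the moment at which its call begins: read the wrist's pose just before it. calibration takes no time and is no camera call.
- bot.hand_in(): hands the job in, once; it reports no verdict.
The state is a dict: "time_s": time; "joint_positions": joint angles; "qvel": joint speeds; "tau": joint torques, N m; "position": TCP position; "tcp_rot": TCP orientation; "force": force on the tool from outside, world axes, zero at the start; "moment": the same for the moment, N m; "opening": opening from 0.0 (shut) to 1.0 (fully open).
Only numpy, scipy, OpenCV 4.12 (cv2) and the standard library are available. Lean on these libraries where they do the work, as an engineer would, in place of code of your own. Each camera call takes 0.05 s, during which the arm holds its last target.

### The job

The split in this ski has just been glued, so press it: fold the red grip of the press's crank fully out until it stands up straight, then wind the crank clockwise by that grip until the rubber foot presses the ski firmly, hand-tight but not crushing it. Then let go, with the ski still lying where it is and nothing else on the table disturbed.

Things in the scene. Friction and masses are not known exactly. Their poses are not given: they have to be found in the camera images.
- crank (a joint): Turn of the crank on the green press's vertical screw (rad); grows clockwise seen from above, winding the foot down 10 mm per turn (crank and grip sink with it). Start varies. Running free it takes a steady push of 8.7 N at the grip, square to the arm (a hand that has stopped feels some 3 N less). Self-locking: it stays where left. The foot touches the ski after 0.5 to 1.9 turns
- grip (a joint): Folding angle of the crank's red grip (rad): 0 folded flat, lying back along the crank arm over the hub; 1.571 fully out, standing vertical against its stop. Its hinge is stiff (0.12 N m), so it stays where it is left
- crank_hub (a point): Centre of the crank hub's top face, on the vertical screw axis. Hub 20 mm in diameter; the steel crank arm (16 mm wide, 8 mm thick, upper face at this height) runs level from here to grip_hinge, with free air beside and below: at the start the press frame ends at least 20 mm below the arm
- grip_hinge (a point): Centre of the grip's hinge pin at the outer end of the crank arm, 55 mm from the screw axis and 12 mm above the arm's upper face. The pin is horizontal and square to the arm
- grip_end (a point): Centre of the grip's free end, 80 mm from grip_hinge. A red plastic sleeve 22 mm in diameter covers 13 to 78 mm from the hinge and spins freely on its core, so the hand need not turn while winding. Folded, the grip lies level 1 mm above the arm, reaching 25 mm past the screw axis; it can be pinched there from above and swung up in an arc about grip_hinge
- foot: Screw foot: steel cup 48 mm across, origin at its underside on the screw axis; a worn rubber sole sticks out below by an unknown 4 to 14 mm. Bearing on the ski, each further radian of crank adds about 5.5 N to the push at the grip; pressing force = 35 x the push above free running. Right is about 170 N (5 N above free; 90 to 260 good); above 300 N the ski's core is crushed
- ski: Child's ski, teal with a cream stripe, about 1.2 m long, 64 to 80 mm wide, 12 mm thick, 1.3 kg, lying loose with its underside on the press bed 30 mm above the table and on a wooden rest. Origin: on its underside, near the screw axis; its y axis runs along the ski towards the upturned tip
- press: The press: green C-frame bolted to the table, origin on the table under the screw axis. Its column stands 85 mm along its own x axis and the arm over the ski reaches up to 135 mm above the table; it does not move
- wax: Bystander: purple wax block 60 x 36 x 24 mm, origin at its underside
- dish: Bystander: white ceramic dish 124 mm across, 32 mm high, origin at its underside
- ski_clamp: Bystander: black plastic ski clamp with a steel spring clip, 70 x 110 x 88 mm, origin at its underside
- scraper: Bystander: orange plastic scraper 60 x 130 x 5 mm lying flat, origin at its underside
- cork: Bystander: cork block 60 x 100 x 30 mm, origin at its underside
- brush: Bystander: hand brush lying flat, origin at its underside
Things that resemble listed ones, but are neither listed nor needed, are in the scene too. Of the things shaped like the press, the green one is meant.

How it is judged (in metres and radians):
On the way, in this order (a step that is already met when the one before it is completed fails the run):
1. the grip is folded fully out (1.571 rad, at least 1.45) while the foot is still clear of the ski (value of joint grip above 1.45 rad and contact force between foot and ski below 1 N), for 0.2 s.
2. the foot comes to bear on the ski, wound down by the fingers on the folded-out grip (value of joint grip above 1.2 rad and contact force between the fingers and grip above 0.5 N and contact force between foot and ski above 10 N), for 0.1 s.
At the end, for the whole second after the job is handed in: The foot presses on the ski with 90 to 260 N, the crank is at rest, and the ski lies within 20 mm of where it was (contact force between foot and ski between 90 and 260 N and velocity of joint crank between -0.05 and 0.05 rad/s and distance of ski from where it was at the start of the episode below 0.02 m); the robot touches nothing.
It fails at once if the ski is crushed: the foot presses on it with more than 300 N (contact force between foot and ski above 300 N).
It fails at once if the ski is dragged more than 20 mm (distance of ski from where it was at the start of the episode above 0.02 m).
It fails at once if a bystander (wax, dish, ski clamp, scraper, cork or brush) is moved more than 40 mm (distance of any of wax, dish, ski_clamp, scraper, cork, brush from where it was at the start of the episode above 0.04 m).
It also fails if it takes over 72 s, if anything falls off the work surface, if the arm or the gripper's body presses on something with over 40 N, if the wrist force passes 120 N, or if a joint passes its speed limit or range.

## Working session

There is one attempt and no reset: what is moved stays moved. The work goes in short steps, Python scripts to look and compute and a tool call to move; the robot and the scene stay as the last step left them, time stands still between calls to the robot, and variables do not carry over. Pictures are saved under pics/ and viewed, and the job is handed in when it is done.

Besides the shell and the picture viewer there is one more tool, called after ">>>" by a JSON object that holds its "fn" and its "kwargs". arm_command: Moves the arm, as the interface text tells. Its arguments: {"type":"object","properties":{"plan":{"type":"array"}},"required":["plan"]}

```bash
mkdir -p pics; ls
python3 - <<'E'
from rig import bot
import cv2
s=bot.read_state();print(s)
for n in ["scene","top","wrist"]:
    im=bot.capture(n);cv2.imwrite(f"pics/{n}0.png",im[:,:,::-1]);print(n,bot.calibration(n))
E
```

```text
pics
{'time_s': 0.0, 'joint_positions': array([ 6.50025404e+01,  3.02787399e+01,  8.21567998e+01,  1.79050665e-04,
        6.76898245e+01, -1.02290353e+01]), 'qvel': array([ 0.00264085, -0.03951548, -0.01263776, -0.04897848, -0.01950982,
        0.06834832]), 'tau': array([ 3.81159100e-05, -4.40038168e+01, -1.76594245e+01,  6.32615970e-02,
        5.82305412e-02, -1.61046210e-04]), 'position': array([0.15897123, 0.60362996, 0.19947183]), 'tcp_rot': array([[ 2.54913054e-01,  9.66963534e-01, -9.27227781e-04],
       [ 9.66961582e-01, -2.54914440e-01, -1.98183504e-03],
       [-2.15272597e-03, -3.91398019e-04, -9.99997606e-01]]), 'force': array([-0.51103259,  0.20322724, -0.53391698]), 'moment': array([-0.02022059,  0.03575612,  0.01039142]), 'opening': 0.9972446069960446}
scene {'intrinsics': array([[392.29275592,   0.        , 260.27178726],
       [  0.        , 392.29275592, 192.25167801],
       [  0.        ,   0.        ,   1.        ]]), 'k1': -0.04537594782448226, 'rvec': array([ 2.17202107,  0.7193859 , -0.33973563]), 'tvec': array([-0.36263619, -0.14785969,  1.50630736])}
top
[... 169 characters left out ...]
, 'k1': -0.1264875089929084, 'rvec': array([ 2.15779554, -2.13117397,  0.20915172]), 'tvec': array([-0.1063709 ,  0.54706348,  1.32619289])}
wrist {'intrinsics': array([[313.47688805,   0.        , 254.91488167],
       [  0.        , 313.47688805, 192.70245112],
       [  0.        ,   0.        ,   1.        ]]), 'k1': -0.06253495933508733, 'T_tool_cam': array([[ 9.99999841e-01, -5.54647032e-04, -9.97566650e-05,
         4.67325154e-04],
       [ 5.62235990e-04,  9.69853669e-01,  2.43687393e-01,
        -6.68426144e-02],
       [-3.84111218e-05, -2.43687410e-01,  9.69853826e-01,
        -1.85244304e-01],
       [ 0.00000000e+00,  0.00000000e+00,  0.00000000e+00,
         1.00000000e+00]])}
```

View pics/scene0.png

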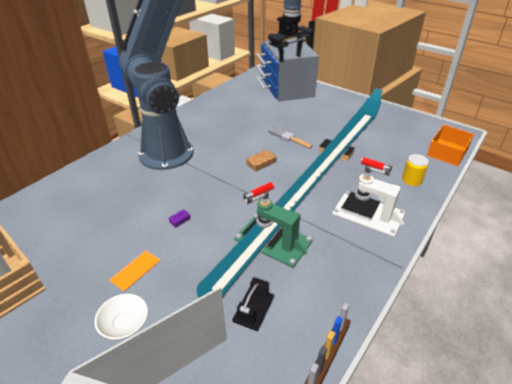

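View pics/top0.png

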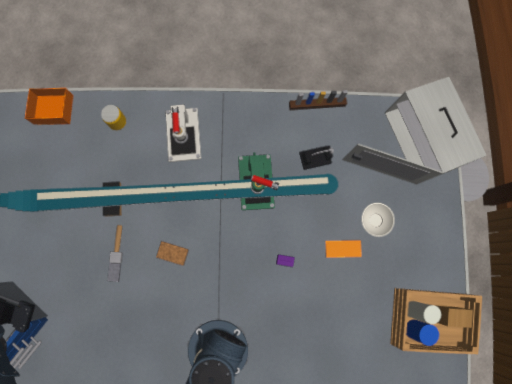

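View pics/wrist0.png

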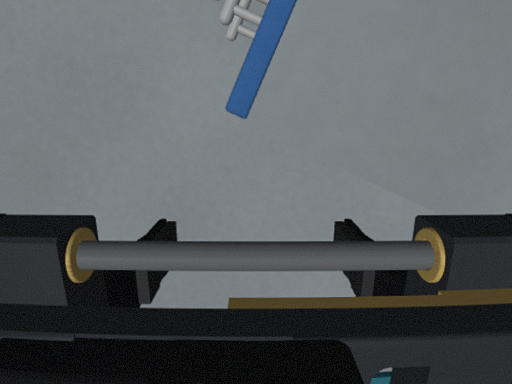

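Lookalikes: the green press with a red grip (top 264,182; scene 262,190) and the white press with a red grip (top 178,122; scene 375,165). I choose the green one and will check it in close crops.

Run:
```python
import cv2
a=cv2.imread("pics/top0.png")[145:220,225:305];a=cv2.resize(a,None,fx=8,fy=8,interpolation=cv2.INTER_CUBIC)
cv2.imwrite("pics/topc.png",a)
a=cv2.imread("pics/scene0.png")[170:270,225:325];a=cv2.resize(a,None,fx=6,fy=6,interpolation=cv2.INTER_CUBIC)
cv2.imwrite("pics/scenec.png",a)
```

```text
(no output)
```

View pics/topc.png

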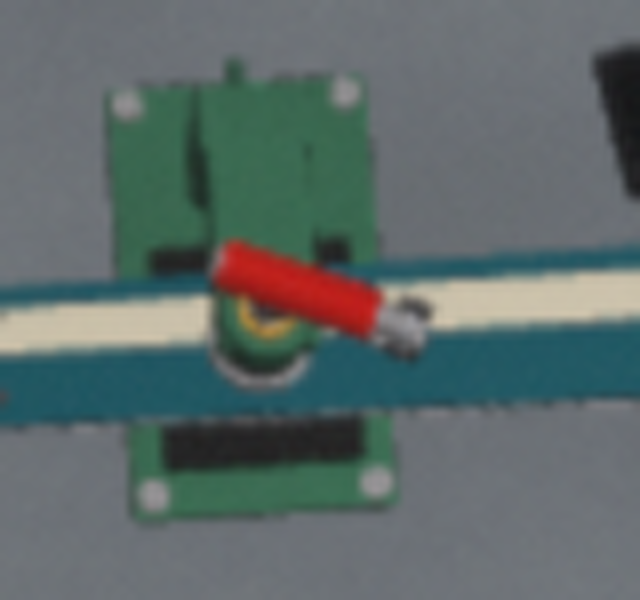

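View pics/scenec.png

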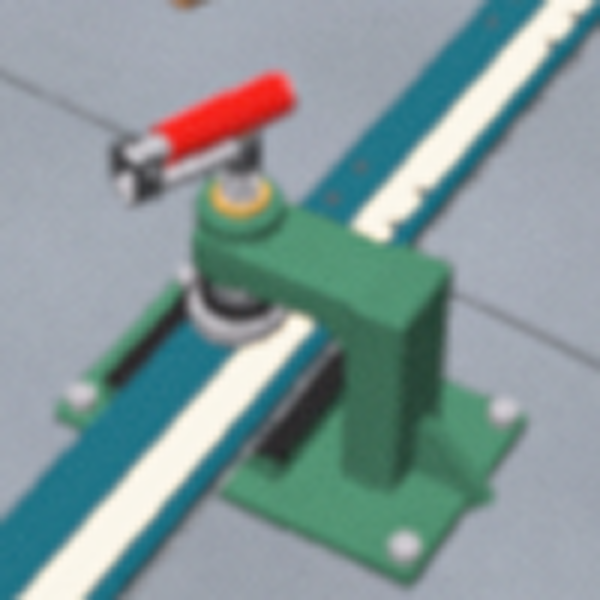

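The crops show the green press's crank: hinge at top (275.6,186), scene (247,198); sleeve free end at top (253.5,177.8), scene (272,185). Triangulating.

```bash
cat > h.py <<'E'
import numpy as np, cv2
from rig import bot
from scipy.optimize import least_squares
def proj(P,cal,state=None):
    P=np.atleast_2d(P)
    if 'T_tool_cam' in cal:
        T=np.eye(4);T[:3,:3]=state['tcp_rot'];T[:3,3]=state['position'];M=np.linalg.inv(T@cal['T_tool_cam'])
    else:
        M=np.eye(4);M[:3,:3]=cv2.Rodrigues(cal['rvec'])[0];M[:3,3]=cal['tvec']
    p,_=cv2.projectPoints(P.astype(float),cv2.Rodrigues(M[:3,:3])[0],M[:3,3],cal['intrinsics'],np.array([cal['k1'],0,0,0,0.]))
    return p[:,0]
def pts(v):
    x,y,z,phi=v; d=np.array([np.cos(phi),np.sin(phi),0])
    hub=np.array([x,y,z]);hin=hub+.055*d+[0,0,.012]
    return hub,hin,hin-.08*d
def tool(P,s): return s['tcp_rot'].T@(np.asarray(P)-s['position'])*100
E
python3 - <<'E'
from h import *
T,S=bot.calibration('top'),bot.calibration('scene')
def f(v):
    h,hi,e=pts(v)
    return np.r_[(proj([hi,e],T)-[[275.6,185.7],[253.5,177.8]]).ravel(),(proj([hi,e],S)-[[247,198],[272.2,185]]).ravel()]
r=least_squares(f,[.6,-.15,.16,-1.9]);print(r.x,np.degrees(r.x[3]),r.fun.round(2));print(*pts(r.x))
# press base bolts at z~.01?
def back(px,cal,z):
    return least_squares(lambda q:(proj([[q[0],q[1],z]],cal)-px).ravel(),[.5,0]).x
for p in [(127,105),(345,93),(154,496),(376,482)]:
    print(back(np.array([225+p[0]/8,145+p[1]/8]),T,.01))
for p in [(25,192),(330,182),(275,184)]: print('ski',back(p,T,.04))
E
```

```text
[ 0.56311437 -0.13128625  0.17268792 -1.87884242] -107.64974081008695 [ 0.65 -0.35 -1.2  -0.32 -0.02 -0.8  -0.7   0.95]
[ 0.56311437 -0.13128625  0.17268792] [ 0.54643852 -0.18369728  0.18468792] [ 0.5706943  -0.10746305  0.18468792]
[ 0.67890602 -0.07087448]
[ 0.68632906 -0.17088077]
[ 0.49869341 -0.08542625]
[ 0.50636931 -0.18510142]
ski [0.53636071 0.71423742]
ski [ 0.58898711 -0.39130916]
ski [ 0.57853508 -0.19320613]
```

Run:
```python
from h import *
s=bot.read_state()
h,hi,e=pts([.5631,-.1313,.1727,np.radians(-107.65)])
d=(hi-e)/.08; g=hi-.062*d; print(g,d)
print(tool([.30,.40,.36],s)); print(tool([g[0],g[1],.33],s)); print(s['time_s'])
```

```text
[ 0.56522241 -0.12462951  0.1847    ] [-0.30320159 -0.95292644  0.        ]
[-16.13887784  18.81951382 -16.0107149 ]
[-60.09915054  57.84407719 -12.94992545]
0.15
```

>>> {"fn": "arm_command", "kwargs": {"plan": [{"dz": -4},{"dz": -8},{"dz": -12,"twist": 3},{"dz": -14,"dx": -1,"dy": 1,"twist": 8},{"dz": -15,"dx": -4,"dy": 3,"twist": 15},{"dz": -15,"dx": -7,"dy": 6,"twist": 22},{"dz": -15,"dx": -10,"dy": 9,"twist": 29},{"dz": -15,"dx": -13,"dy": 12,"twist": 36}]}}

```text
$.plan[0]: bad value
```

Run:
```python
from h import *
s=bot.read_state();print(s['position'],s['joint_positions'],np.degrees(np.arctan2(s['tcp_rot'][1,0],s['tcp_rot'][0,0])))
print(tool([.565,-.125,.33],s))
```

```text
[0.15906498 0.60379923 0.19968394] [ 6.50009988e+01  3.02677038e+01  8.21398998e+01  7.64341488e-04
  6.76891477e+01 -1.02255482e+01] 75.22627097572567
[-60.14064571  57.83201883 -12.94985282]
```

>>> {"fn": "arm_command", "kwargs": {"plan": [{"claw": 1,"dx": 0,"dy": 0,"dz": -4,"twist": 0},{"claw": 1,"dx": 0,"dy": 0,"dz": -8,"twist": 0},{"claw": 1,"dx": 0,"dy": 0,"dz": -12,"twist": 3},{"claw": 1,"dx": -1,"dy": 1,"dz": -14,"twist": 8},{"claw": 1,"dx": -4,"dy": 3,"dz": -15,"twist": 15},{"claw": 1,"dx": -7,"dy": 6,"dz": -15,"twist": 22},{"claw": 1,"dx": -10,"dy": 9,"dz": -15,"twist": 29},{"claw": 1,"dx": -13,"dy": 12,"dz": -15,"twist": 36}]}}

```text
time_s: 0.82
position: [0.241, 0.4481, 0.3499]
tcp_rot: [[0.778, 0.629, -0.0], [0.629, -0.778, -0.001], [-0.001, 0.001, -1.0]]
force: [1.2, 0.1, -0.4]
opening: 0.997
```

Run:
```python
from h import *
s=bot.read_state();print(s['time_s'],s['position'],s['joint_positions'],np.degrees(np.arctan2(s['tcp_rot'][1,0],s['tcp_rot'][0,0])))
print(tool([.565,-.125,.33],s))
```

```text
0.8167 [0.24103462 0.44806348 0.34993606] [ 4.91496143e+01  1.24296866e+01  8.60976033e+01 -4.44512814e-02
  8.15481677e+01  1.01891830e+01] 38.96696081140734
[-10.84745404  64.92745213   2.07035374]
```

>>> {"fn": "arm_command", "kwargs": {"plan": [{"claw": 1,"dx": -0.5,"dy": 3,"dz": 0,"twist": 4},{"claw": 1,"dx": -1,"dy": 7,"dz": 0,"twist": 8},{"claw": 1,"dx": -2,"dy": 11,"dz": 0,"twist": 12},{"claw": 1,"dx": -2.5,"dy": 15,"dz": 0,"twist": 16},{"claw": 1,"dx": -3,"dy": 19,"dz": 0,"twist": 20},{"claw": 1,"dx": -4,"dy": 23,"dz": 0,"twist": 24},{"claw": 1,"dx": -4.5,"dy": 27,"dz": 0,"twist": 28},{"claw": 1,"dx": -5,"dy": 31,"dz": 0,"twist": 32}]}}

```text
time_s: 1.48
position: [0.3972, 0.1737, 0.3503]
tcp_rot: [[0.993, 0.118, -0.0], [0.118, -0.993, -0.001], [-0.001, 0.001, -1.0]]
force: [0.1, 0.1, -0.5]
opening: 1.008
```

Run:
```python
from h import *
s=bot.read_state();print(s['time_s'],s['position'],s['joint_positions'],np.degrees(np.arctan2(s['tcp_rot'][1,0],s['tcp_rot'][0,0])))
print(tool([.565,-.125,.33],s))
```

```text
1.4833 [0.39717402 0.1737359  0.35027031] [ 8.84737917e+00  5.28480975e+00  9.49477719e+01 -7.42588553e-02
  7.98006622e+01  2.09229475e+00] 6.7682350866177865
[13.14601352 31.64064423  2.06102013]
```

>>> {"fn": "arm_command", "kwargs": {"plan": [{"claw": 1,"dx": 1.5,"dy": 3.5,"dz": 0,"twist": 3},{"claw": 1,"dx": 3,"dy": 7.2,"dz": 0,"twist": 6},{"claw": 1,"dx": 4.5,"dy": 11,"dz": 0,"twist": 9},{"claw": 1,"dx": 6.2,"dy": 14.8,"dz": 0,"twist": 13},{"claw": 1,"dx": 7.8,"dy": 18.6,"dz": 0,"twist": 17},{"claw": 1,"dx": 9.3,"dy": 22.3,"dz": 0,"twist": 20},{"claw": 1,"dx": 10.8,"dy": 26,"dz": 0,"twist": 23},{"claw": 1,"dx": 12,"dy": 29,"dz": 0,"twist": 24.4}]}}

```text
time_s: 2.15
position: [0.5514, -0.103, 0.3501]
tcp_rot: [[0.952, -0.306, -0.001], [-0.306, -0.952, -0.002], [-0.0, 0.002, -1.0]]
force: [0.1, 0.1, -0.8]
opening: 1.001
```

>>> {"fn": "arm_command", "kwargs": {"plan": [{"claw": 1,"dx": 0,"dy": 1.5,"dz": 0,"twist": 0},{"claw": 1,"dx": 0,"dy": 1.5,"dz": 0,"twist": 0},{"claw": 1,"dx": 0,"dy": 1.5,"dz": 0,"twist": 0}]}}

```text
time_s: 2.4
position: [0.5464, -0.1178, 0.3494]
tcp_rot: [[0.951, -0.308, -0.002], [-0.308, -0.951, -0.0], [-0.002, 0.001, -1.0]]
force: [-1.0, -0.3, -0.5]
opening: 1.0
```

Run:
```python
from h import *
s=bot.read_state();print(s['time_s'],s['position'],s['joint_positions'],np.degrees(np.arctan2(s['tcp_rot'][1,0],s['tcp_rot'][0,0])))
im=bot.capture('wrist')[:,:,::-1];cv2.imwrite('pics/w1.png',im)
np.save('s1.npy',s,allow_pickle=True)
print(tool([.565,-.125,.33],s), proj(pts([.5631,-.1313,.1727,np.radians(-107.65)]),bot.calibration('wrist'),s))
```

```text
2.4 [ 0.54635611 -0.11783454  0.34935277] [-2.35833505e+01  1.70967508e+01  7.96461713e+01 -7.13608757e-02
  8.33602728e+01 -5.60832617e+00] -17.966767141266065
[1.99820213 0.10446753 1.93156793] [[272.93208686 178.75299551]
 [273.08265963 226.33529947]
 [273.66459119 159.08008033]]
```

View pics/w1.png

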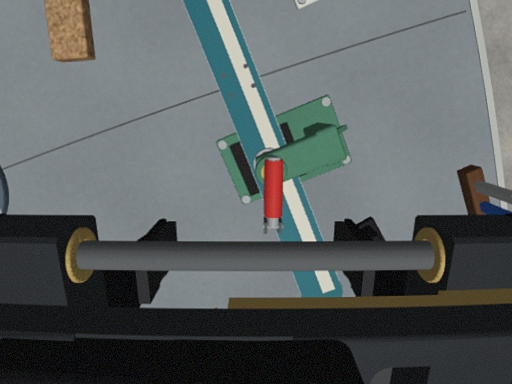

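Run:
```python
import cv2
a=cv2.imread("pics/w1.png")[140:245,220:340];a=cv2.resize(a,None,fx=6,fy=6,interpolation=cv2.INTER_CUBIC)
cv2.imwrite("pics/w1c.png",a[:600])
```

```text
(no output)
```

View pics/w1c.png

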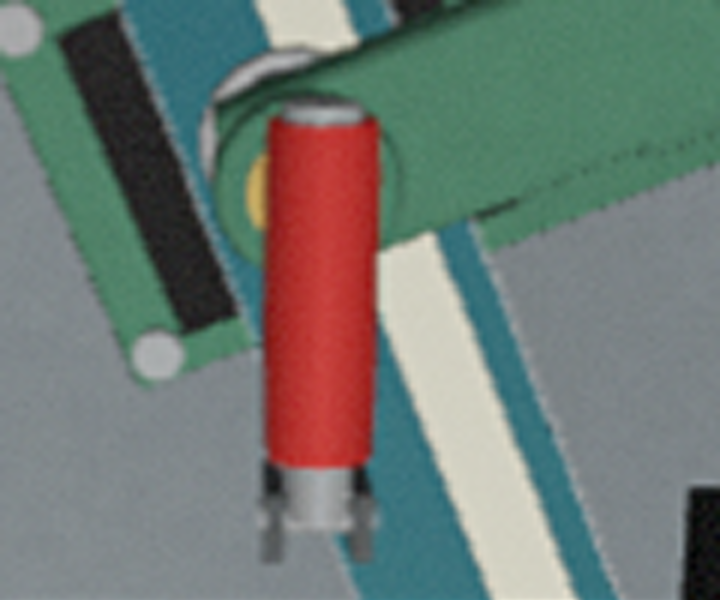

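Wrist crop confirms it: free end at (273.8,158.2), hinge (273.1,225.8), against predictions of (273.7,159.1) and (273.1,226.3). I'll refit all views together.

Run:
```python
from h import *
s=np.load('s1.npy',allow_pickle=True).item()
T,S,W=[bot.calibration(n) for n in('top','scene','wrist')]
def f(v):
    h,hi,e=pts(v)
    return np.r_[(proj([hi,e],T)-[[275.6,185.7],[253.5,177.8]]).ravel(),(proj([hi,e],S)-[[247,198],[272.2,185]]).ravel(),1.5*(proj([hi,e],W,s)-[[273.1,225.8],[273.8,158.2]]).ravel()]
r=least_squares(f,[.6,-.15,.16,-1.9],loss='soft_l1');print(r.x,np.degrees(r.x[3]),f(r.x).round(2));h,hi,e=pts(r.x);print(h,hi,e)
d=(hi-e)/.08;g=hi-.064*d
now=bot.read_state()
print('grasp tcp',g-[0,0,.012],tool(g-[0,0,.012],now),tool(g+[0,0,.045],now))
```

```text
[ 0.56340299 -0.13060805  0.17249076 -1.88052646] -107.74622938938354 [ 0.42 -0.41 -1.41 -0.41  0.21 -0.85 -0.46  0.93 -0.05 -0.19 -0.05  0.28]
[ 0.56340299 -0.13060805  0.17249076] [ 0.5466389  -0.18299093  0.18449076] [ 0.57102303 -0.10679766  0.18449076]
grasp tcp [ 0.56614621 -0.12203631  0.17249076] [ 2.07399511 -0.13440479 17.71190336] [ 2.06559385 -0.12884185 12.01191226]
```

>>> {"fn": "arm_command", "kwargs": {"plan": [{"claw": 1,"dx": 0.7,"dy": 0,"dz": 3,"twist": 0},{"claw": 1,"dx": 1.4,"dy": 0,"dz": 6,"twist": 0},{"claw": 1,"dx": 2.07,"dy": -0.13,"dz": 9,"twist": 0},{"claw": 1,"dx": 2.07,"dy": -0.13,"dz": 12,"twist": -0.2},{"claw": 1,"dx": 2.07,"dy": -0.13,"dz": 14,"twist": -0.2},{"claw": 1,"dx": 2.07,"dy": -0.13,"dz": 16,"twist": -0.2},{"claw": 1,"dx": 2.07,"dy": -0.13,"dz": 17.5,"twist": -0.2},{"claw": 1,"dx": 2.07,"dy": -0.13,"dz": 17.7,"twist": -0.2}]}}

```text
time_s: 3.12
position: [0.5637, -0.1193, 0.17]
tcp_rot: [[0.953, -0.302, -0.008], [-0.302, -0.953, 0.002], [-0.008, -0.0, -1.0]]
force: [0.7, 0.7, -0.4]
opening: 0.999
```

Run:
```python
from h import *
s=bot.read_state();print(s['time_s'],s['position'],s['force'],tool([.5661,-.1220,.1725],s))
cv2.imwrite('pics/w2.png',bot.capture('wrist')[:,:,::-1])
```

```text
3.1167 [ 0.56371512 -0.11933707  0.16995405] [ 0.74341951  0.67787619 -0.42770433] [ 0.30567884  0.18191527 -0.25704921]
```

View pics/w2.png

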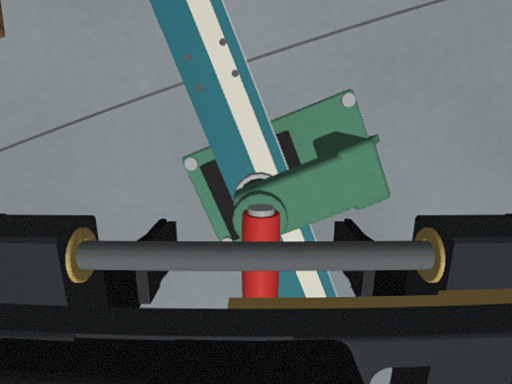

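>>> {"fn": "arm_command", "kwargs": {"plan": [{"claw": 1,"dx": 0.2,"dy": 0.18,"dz": -0.2,"twist": 0},{"claw": 1,"dx": 0.2,"dy": 0.18,"dz": -0.2,"twist": 0},{"claw": 1,"dx": 0.2,"dy": 0.18,"dz": -0.2,"twist": 0}]}}

```text
time_s: 3.42
position: [0.5671, -0.1223, 0.1748]
tcp_rot: [[0.954, -0.301, -0.003], [-0.301, -0.954, 0.0], [-0.003, 0.0, -1.0]]
force: [0.2, 0.1, 0.4]
opening: 0.994
```

Run:
```python
from h import *
s=bot.read_state();print(s['time_s'],s['position'],s['force'],tool([.5661,-.1220,.1725],s))
print(proj(pts([.5634,-.1306,.1725,np.radians(-107.75)]),bot.calibration('wrist'),s))
im=bot.capture('wrist')[:,:,::-1][150:310,180:340];cv2.imwrite('pics/w3.png',cv2.resize(im,None,fx=3.7,fy=3.7,interpolation=cv2.INTER_CUBIC))
```

```text
3.4167 [ 0.56708256 -0.12225538  0.1747619 ] [0.16984829 0.12021023 0.42065908] [-0.10080269  0.00516209  0.22645197]
[[254.32618212 236.15153886]
 [254.00841342 321.59777839]
 [254.32679991 203.8850782 ]]
```

View pics/w3.png

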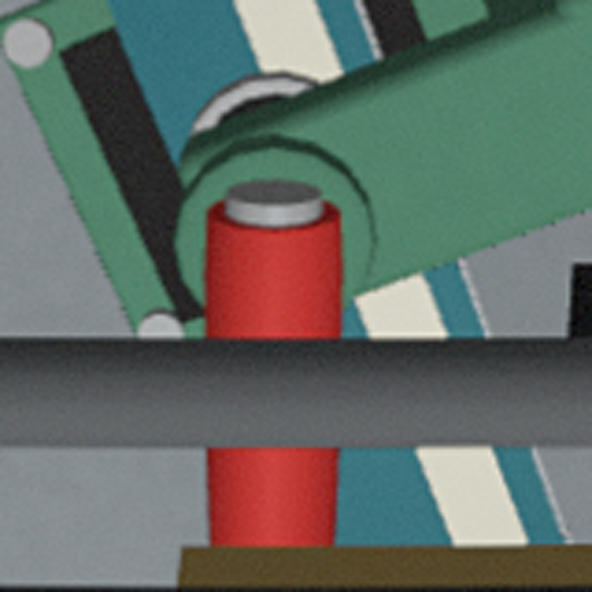

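The end cap at (254,205) matches the prediction, so the grip is centred. Closing.

>>> {"fn": "arm_command", "kwargs": {"plan": [{"claw": 0.6,"dx": -0.1,"dy": 0,"dz": 0.1,"twist": 0},{"claw": 0.4,"dx": -0.1,"dy": 0,"dz": 0.1,"twist": 0},{"claw": 0.2,"dx": -0.1,"dy": 0,"dz": 0.1,"twist": 0},{"claw": 0,"dx": -0.1,"dy": 0,"dz": 0.1,"twist": 0},{"claw": 0,"dx": -0.1,"dy": 0,"dz": 0.1,"twist": 0},{"claw": 0,"dx": -0.1,"dy": 0,"dz": 0.1,"twist": 0},{"claw": 0,"dx": -0.1,"dy": 0,"dz": 0.1,"twist": 0},{"claw": 0,"dx": -0.1,"dy": 0,"dz": 0.1,"twist": 0}]}}

```text
time_s: 4.13
position: [0.5659, -0.122, 0.1735]
tcp_rot: [[0.953, -0.302, -0.003], [-0.302, -0.953, 0.001], [-0.003, 0.0, -1.0]]
force: [0.5, -0.3, -0.2]
opening: 0.476
```

Run:
```python
from h import *
s=bot.read_state();print(s['time_s'],s['position'],s['force'],s['moment'],s['opening']*87,s['tcp_rot'])
```

```text
4.1333 [ 0.56587745 -0.12203831  0.17351651] [ 0.47423779 -0.29982097 -0.20957676] [-0.10177789  0.08019011 -0.01405807] 41.415175972804825 [[ 9.53413645e-01 -3.01650052e-01 -3.10929136e-03]
 [-3.01649791e-01 -9.53418631e-01  5.63684613e-04]
 [-3.13449181e-03  4.00492488e-04 -9.99995007e-01]]
```

Still closing.

>>> {"fn": "arm_command", "kwargs": {"plan": [{"claw": 0,"dx": 0,"dy": 0,"dz": 0,"twist": 0},{"claw": 0,"dx": 0,"dy": 0,"dz": 0,"twist": 0},{"claw": 0,"dx": 0,"dy": 0,"dz": 0,"twist": 0},{"claw": 0,"dx": 0,"dy": 0,"dz": 0,"twist": 0},{"claw": 0,"dx": 0,"dy": 0,"dz": 0,"twist": 0},{"claw": 0,"dx": 0,"dy": 0,"dz": 0,"twist": 0}]}}

```text
time_s: 4.63
position: [0.5667, -0.1222, 0.1749]
tcp_rot: [[0.953, -0.302, -0.001], [-0.302, -0.953, -0.0], [-0.001, 0.0, -1.0]]
force: [-1.3, 0.4, 8.8]
opening: 0.039
```

Run:
```python
from h import *
s=bot.read_state();print(s['time_s'],s['position'],s['force'],s['moment'],s['opening']*87)
R=.064
off=-.0115 # tcp relative to grip axis at grasp
for a in range(10,101,10):
    t=np.radians(a);print(a,'dy %.2f dz %.2f'%(100*R*(1-np.cos(t)),-100*R*np.sin(t)))
```

```text
4.6333 [ 0.56668284 -0.12224216  0.17488283] [-1.30090107  0.42582562  8.76093236] [ 0.01567814  0.28167328 -0.00522957] 3.4064765708473987
10 dy 0.10 dz -1.11
20 dy 0.39 dz -2.19
30 dy 0.86 dz -3.20
40 dy 1.50 dz -4.11
50 dy 2.29 dz -4.90
60 dy 3.20 dz -5.54
70 dy 4.21 dz -6.01
80 dy 5.29 dz -6.30
90 dy 6.40 dz -6.40
100 dy 7.51 dz -6.30
```

Run:
```python
from h import *
for n,c in(('scene',(slice(150,260),slice(200,310))),('wrist',(slice(130,330),slice(150,360)))):
    im=bot.capture(n)[:,:,::-1];cv2.imwrite(f'pics/{n}4f.png',im);cv2.imwrite(f'pics/{n}4.png',cv2.resize(im[c],None,fx=600/(c[0].stop-c[0].start)*.95,fy=600/(c[0].stop-c[0].start)*.95,interpolation=cv2.INTER_CUBIC))
```

```text
(no output)
```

View pics/scene4.png

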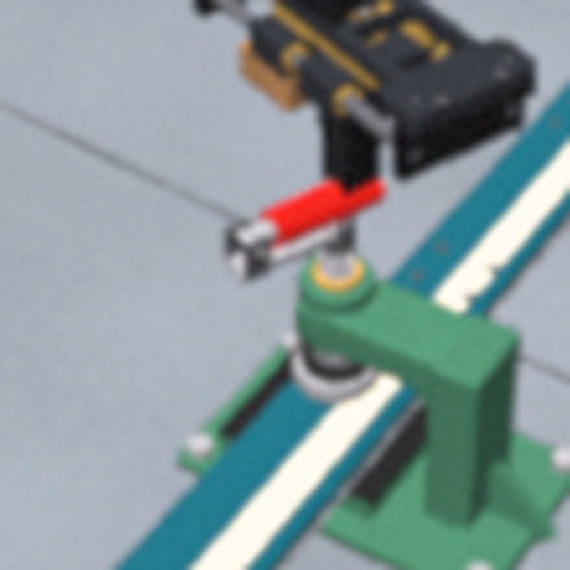

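View pics/wrist4.png

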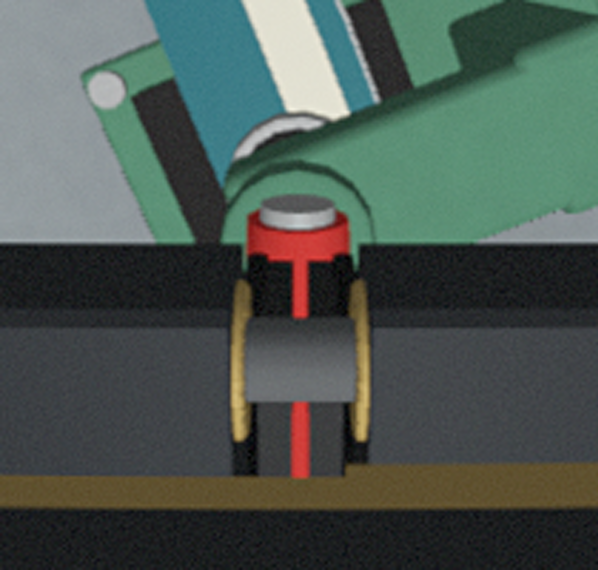

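The jaws shut above the grip (red seen between and under the tips, wrist crop 300,300), so my height is ~10–20 mm too high. Checking it before reopening.

Run:
```python
from h import *
s=bot.read_state();T,S,W=[bot.calibration(n) for n in('top','scene','wrist')]
print(s['position'],'tcp in scene',proj([s['position']],S), 'in crop',(proj([s['position']],S)-[200,150])*570/110)
for z in(.1725,.162,.152):
    P=pts([.5634,-.1306,z,np.radians(-107.75)])
    print(z,'scene crop',((proj(P,S)-[200,150])*570/110).round(0).tolist(),'top',proj(P,T).round(1).tolist())
```

```text
[ 0.5669086  -0.12234298  0.1751816 ] tcp in scene [[267.09853764 190.95458716]] in crop [[347.69242232 212.21922436]]
0.1725 scene crop [[333.0, 222.0], [245.0, 244.0], [372.0, 186.0]] top [[259.4, 180.6], [276.0, 185.3], [252.1, 177.4]]
0.162 scene crop [[333.0, 237.0], [245.0, 260.0], [371.0, 202.0]] top [[259.2, 181.2], [275.7, 185.9], [252.0, 178.1]]
0.152 scene crop [[333.0, 252.0], [246.0, 275.0], [371.0, 216.0]] top [[259.0, 181.8], [275.4, 186.5], [251.9, 178.7]]
```

```bash
python3 - <<'E'
from h import *
s=bot.read_state();W=bot.calibration('wrist')
R,p=s['tcp_rot'],s['position']
for z in(0,-.01,-.015,-.02,-.03):
    for y in(-.0095,):
        q=proj([p+R@np.array([x,y,z]) for x in(-.0017,.0017)],W,s); print(z,y,q.round(1).tolist(),((q-[150,130])*2.85).round(0).tolist())
E
python3 -c "
import cv2
a=cv2.imread('pics/wrist4f.png')[190:310,215:295];cv2.imwrite('pics/w4z.png',cv2.resize(a,None,fx=5,fy=5,interpolation=cv2.INTER_CUBIC))"
```

```text
0 -0.0095 [[253.1, 209.5], [258.6, 209.5]] [[294.0, 227.0], [310.0, 227.0]]
-0.01 -0.0095 [[253.0, 214.5], [258.8, 214.5]] [[294.0, 241.0], [310.0, 241.0]]
-0.015 -0.0095 [[253.0, 217.3], [258.9, 217.3]] [[293.0, 249.0], [310.0, 249.0]]
-0.02 -0.0095 [[252.9, 220.1], [259.0, 220.1]] [[293.0, 257.0], [311.0, 257.0]]
-0.03 -0.0095 [[252.8, 226.4], [259.2, 226.4]] [[293.0, 275.0], [311.0, 275.0]]
```

View pics/w4z.png

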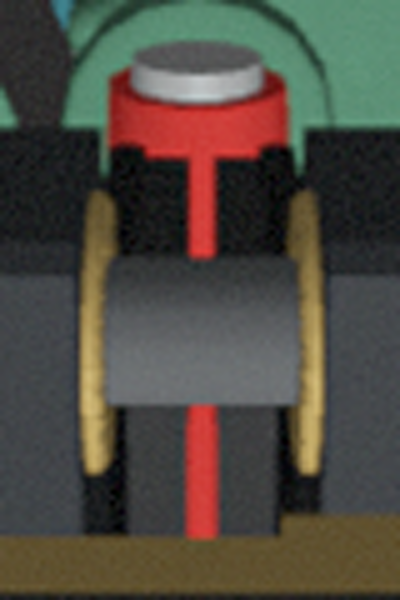

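The scene and wrist pictures agree: the real finger ends sit about 20 mm short of the reported TCP when shut. I'll open, look at the tips again, then go deeper.

>>> {"fn": "arm_command", "kwargs": {"plan": [{"claw": 1,"dx": 0,"dy": 0,"dz": 0,"twist": 0},{"claw": 1,"dx": 0,"dy": 0,"dz": 0,"twist": 0},{"claw": 1,"dx": 0,"dy": 0,"dz": 0,"twist": 0},{"claw": 1,"dx": 0,"dy": 0,"dz": 0,"twist": 0},{"claw": 1,"dx": 0,"dy": 0,"dz": 0,"twist": 0},{"claw": 1,"dx": 0,"dy": 0,"dz": 0,"twist": 0},{"claw": 1,"dx": 0,"dy": 0,"dz": 0,"twist": 0},{"claw": 1,"dx": 0,"dy": 0,"dz": 0,"twist": 0}]}}

```text
time_s: 5.4
position: [0.5668, -0.1223, 0.175]
tcp_rot: [[0.953, -0.302, -0.001], [-0.302, -0.953, -0.0], [-0.001, 0.0, -1.0]]
force: [0.8, 0.1, 0.0]
opening: 0.535
```

Run:
```python
from h import *
s=bot.read_state();S=bot.calibration('scene');T=bot.calibration('top')
R,p=s['tcp_rot'],s['position'];print(p,s['opening'],s['force'],s['time_s'])
hw=.0435*s['opening']
im=bot.capture('scene')[:,:,::-1].copy()
c=(slice(140,240),slice(205,335))
z=cv2.resize(im[c],None,fx=6,fy=6,interpolation=cv2.INTER_CUBIC)
for x in(-hw,hw):
  for zz,col in((0,(0,255,255)),(-.02,(255,0,255))):
    for y in (-.0095,.0095):
      q=(proj([p+R@np.array([x,y,zz])],S)[0]-[205,140])*6;cv2.circle(z,tuple(q.astype(int)),3,col,-1)
cv2.imwrite('pics/s5.png',z)
```

```text
[ 0.56684782 -0.12229732  0.17504186] 0.5354253596876082 [0.83955609 0.09725827 0.02659638] 5.4
```

View pics/s5.png

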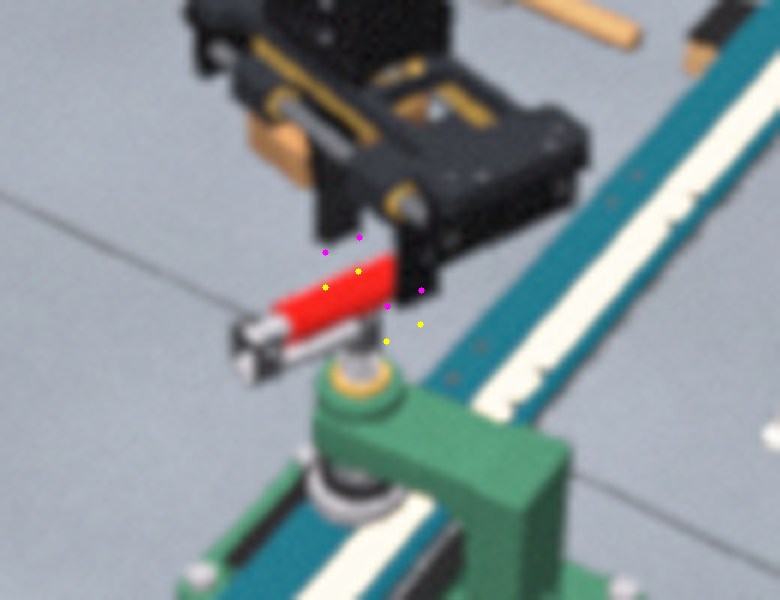

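Picture: with the jaws half open, the tips (340,238 and 415,300) match the magenta marks (20 mm behind the TCP), not the yellow (TCP). So true tips = TCP − 20 mm, and also a few mm towards the free end. Descending 23 mm more.

>>> {"fn": "arm_command", "kwargs": {"plan": [{"claw": 0.9,"dx": 0,"dy": 0.4,"dz": 0.5,"twist": 0},{"claw": 0.8,"dx": 0,"dy": 0.4,"dz": 1.0,"twist": 0},{"claw": 0.7,"dx": 0,"dy": 0.4,"dz": 1.5,"twist": 0},{"claw": 0.6,"dx": 0,"dy": 0.4,"dz": 1.9,"twist": 0},{"claw": 0.5,"dx": 0,"dy": 0.4,"dz": 2.2,"twist": 0},{"claw": 0.5,"dx": 0,"dy": 0.4,"dz": 2.3,"twist": 0},{"claw": 0.5,"dx": 0,"dy": 0.4,"dz": 2.3,"twist": 0},{"claw": 0.5,"dx": 0,"dy": 0.4,"dz": 2.3,"twist": 0}]}}

```text
time_s: 6.12
position: [0.5657, -0.1261, 0.1521]
tcp_rot: [[0.953, -0.302, -0.001], [-0.302, -0.953, -0.0], [-0.0, 0.0, -1.0]]
force: [0.5, -0.5, 0.2]
opening: 0.517
```

>>> {"fn": "arm_command", "kwargs": {"plan": [{"claw": 0,"dx": 0,"dy": 0,"dz": 0,"twist": 0},{"claw": 0,"dx": 0,"dy": 0,"dz": 0,"twist": 0},{"claw": 0,"dx": 0,"dy": 0,"dz": 0,"twist": 0},{"claw": 0,"dx": 0,"dy": 0,"dz": 0,"twist": 0},{"claw": 0,"dx": 0,"dy": 0,"dz": 0,"twist": 0},{"claw": 0,"dx": 0,"dy": 0,"dz": 0,"twist": 0},{"claw": 0,"dx": 0,"dy": 0,"dz": 0,"twist": 0},{"claw": 0,"dx": 0,"dy": 0,"dz": 0,"twist": 0}]}}

```text
time_s: 6.78
position: [0.5652, -0.1259, 0.1521]
tcp_rot: [[0.953, -0.302, -0.002], [-0.302, -0.953, 0.0], [-0.002, 0.0, -1.0]]
force: [-2.1, 0.5, 2.0]
opening: 0.238
```

Run:
```python
from h import *
s=bot.read_state();print(s['time_s'],s['position'],s['force'],s['moment'],s['opening']*87)
im=bot.capture('scene')[:,:,::-1]
c=(slice(140,240),slice(205,335))
cv2.imwrite('pics/s6.png',cv2.resize(im[c],None,fx=6,fy=6,interpolation=cv2.INTER_CUBIC))
```

```text
6.7833 [ 0.56518928 -0.12587117  0.15207655] [-2.12322713  0.50034184  2.0231795 ] [ 0.00067902  0.50604594 -0.05116713] 20.71284472022679
```

View pics/s6.png

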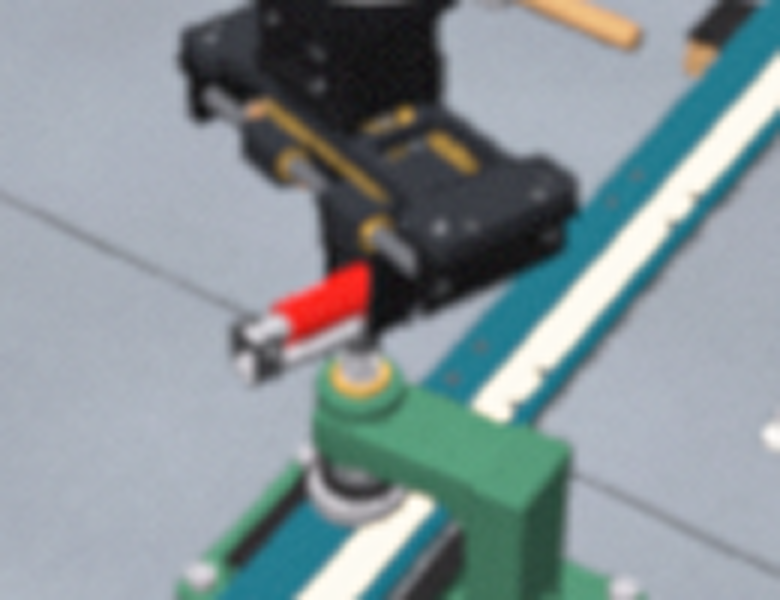

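The sleeve is held (20.7 mm opening, tips on both sides at 345,290). Swinging up along the arc.

>>> {"fn": "arm_command", "kwargs": {"plan": [{"claw": 0,"dx": 0,"dy": 0.02,"dz": -0.5,"twist": 0},{"claw": 0,"dx": 0,"dy": 0.1,"dz": -1.1,"twist": 0},{"claw": 0,"dx": 0,"dy": 0.23,"dz": -1.7,"twist": 0},{"claw": 0,"dx": 0,"dy": 0.4,"dz": -2.2,"twist": 0},{"claw": 0,"dx": 0,"dy": 0.6,"dz": -2.7,"twist": 0},{"claw": 0,"dx": 0,"dy": 0.86,"dz": -3.2,"twist": 0},{"claw": 0,"dx": 0,"dy": 1.16,"dz": -3.65,"twist": 0},{"claw": 0,"dx": 0,"dy": 1.5,"dz": -4.1,"twist": 0}]}}

```text
time_s: 7.5
position: [0.5604, -0.1398, 0.1933]
tcp_rot: [[0.953, -0.302, -0.002], [-0.302, -0.953, 0.001], [-0.002, -0.001, -1.0]]
force: [0.9, 1.7, -8.4]
opening: 0.246
```

Run:
```python
from h import *
s=bot.read_state();print(s['time_s'],s['position'],s['force'],s['moment'],s['opening']*87, tool([.56519,-.12587,.15208],s))
im=bot.capture('scene')[:,:,::-1]
c=(slice(120,220),slice(205,335))
cv2.imwrite('pics/s7.png',cv2.resize(im[c],None,fx=6,fy=6,interpolation=cv2.INTER_CUBIC))
```

```text
7.5 [ 0.56043727 -0.13982403  0.19329805] [ 0.90175452  1.70823005 -8.36150716] [ 0.38243779 -0.08222532  0.03803517] 21.439540890548635 [ 0.04169307 -1.47080326  4.12277944]
```

View pics/s7.png

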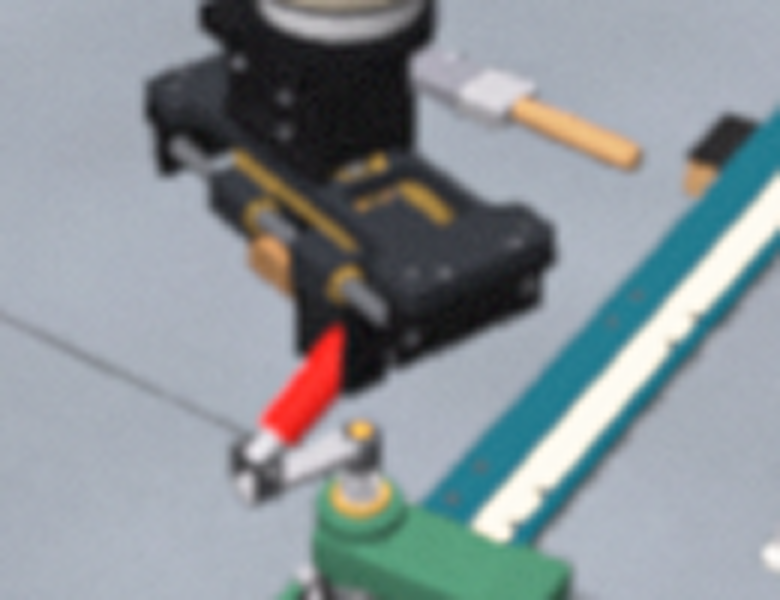

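>>> {"fn": "arm_command", "kwargs": {"plan": [{"claw": 0,"dx": 0,"dy": 0.74,"dz": -0.65,"twist": 0},{"claw": 0,"dx": 0,"dy": 1.63,"dz": -1.27,"twist": 0},{"claw": 0,"dx": 0,"dy": 2.6,"dz": -1.73,"twist": 0},{"claw": 0,"dx": 0,"dy": 3.6,"dz": -2.05,"twist": 0},{"claw": 0,"dx": 0,"dy": 4.3,"dz": -2.15,"twist": 0},{"claw": 0,"dx": 0,"dy": 4.8,"dz": -2.2,"twist": 0},{"claw": 0,"dx": 0,"dy": 5.2,"dz": -2.2,"twist": 0},{"claw": 0,"dx": 0,"dy": 5.4,"dz": -2.2,"twist": 0}]}}

```text
time_s: 8.22
position: [0.5442, -0.1954, 0.2176]
tcp_rot: [[0.953, -0.302, -0.0], [-0.302, -0.953, -0.005], [0.001, 0.005, -1.0]]
force: [-0.9, 0.2, -0.1]
opening: 0.068
```

Run:
```python
from h import *
s=bot.read_state();print(s['time_s'],s['position'],s['force'],s['moment'],s['opening']*87, tool([.56519,-.12587,.15208],s))
im=bot.capture('scene')[:,:,::-1]
c=(slice(110,210),slice(185,315))
cv2.imwrite('pics/s8.png',cv2.resize(im[c],None,fx=6,fy=6,interpolation=cv2.INTER_CUBIC))
```

```text
8.2167 [ 0.54419343 -0.19539307  0.21763901] [-0.92478752  0.17589894 -0.11223664] [-0.18909037  0.12969715  0.0508352 ] 5.879837472674534 [-0.10748478 -7.29404701  6.51983821]
```

View pics/s8.png

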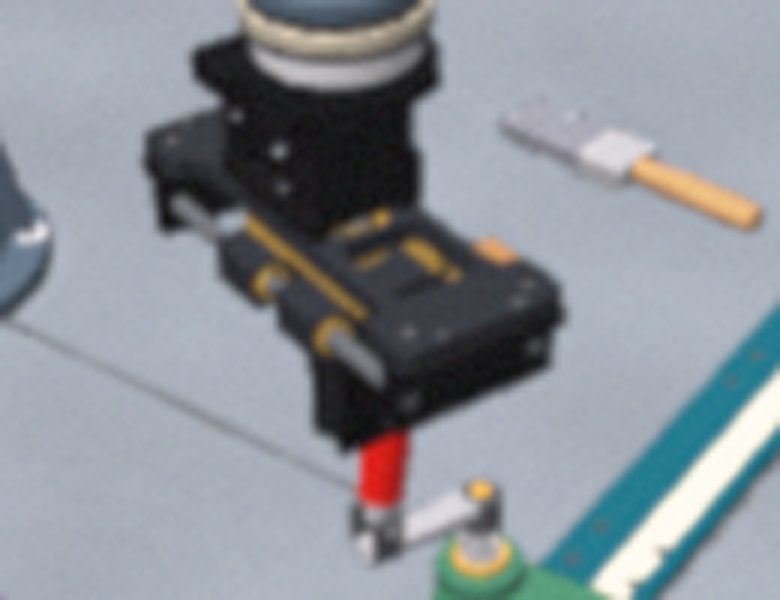

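Run:
```python
from h import *
s=bot.read_state()
im=bot.capture('wrist')[:,:,::-1][110:320,140:380]
cv2.imwrite('pics/w8.png',cv2.resize(im,None,fx=2.8,fy=2.8,interpolation=cv2.INTER_CUBIC))
im=bot.capture('top')[:,:,::-1][140:220,225:325]
cv2.imwrite('pics/t8.png',cv2.resize(im,None,fx=6,fy=6,interpolation=cv2.INTER_CUBIC))
hub,hin,_=pts([.5634,-.1306,.1725,np.radians(-107.75)])
print('true tip ~',s['position']+[0,0,.02],'hinge',hin)
```

```text
true tip ~ [ 0.54456808 -0.1954252   0.23748425] hinge [ 0.54663246 -0.18298177  0.1845    ]
```

View pics/w8.png

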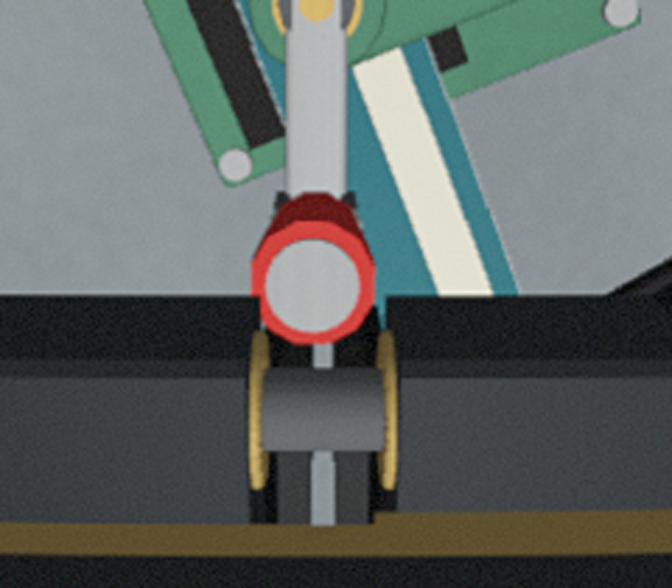

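View pics/t8.png

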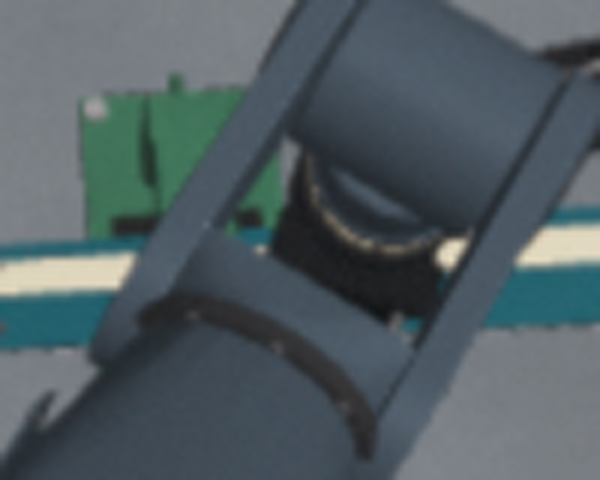

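Run:
```python
from h import *
s=bot.read_state();W=bot.calibration('wrist')
hub,hin,_=pts([.5634,-.1306,.1725,np.radians(-107.75)]);d=(hin-hub);d[2]=0;d/=np.linalg.norm(d)
for a in(70,75,80,85,90): 
    t=np.radians(a);print(a,proj([hin+.08*(-d*np.cos(t)+np.array([0,0,1])*np.sin(t))],W,s).round(1))
print(proj([hub],W,s))
```

```text
70 [[253.1 176.1]]
75 [[253.  191.1]]
80 [[253.  206.2]]
85 [[253. 221.]]
90 [[253.  235.2]]
[[253.79463006 114.05805251]]
```

The grip stands at ~82° (cap at wrist px 252,212), not yet past 1.45 rad, and the jaws slid off outward at the end. I'll open, move back and lower, regrasp, then push to the stop.

>>> {"fn": "arm_command", "kwargs": {"plan": [{"claw": 0.5,"dx": 0,"dy": 0,"dz": 0,"twist": 0},{"claw": 0.5,"dx": 0,"dy": 0,"dz": 0,"twist": 0},{"claw": 0.5,"dx": 0,"dy": 0,"dz": 0,"twist": 0},{"claw": 0.5,"dx": 0,"dy": 0,"dz": 0,"twist": 0},{"claw": 0.5,"dx": 0,"dy": 0,"dz": 0,"twist": 0},{"claw": 0.5,"dx": 0,"dy": -0.5,"dz": 0,"twist": 0},{"claw": 0.5,"dx": 0,"dy": -1.0,"dz": 0.2,"twist": 0},{"claw": 0.5,"dx": 0,"dy": -1.5,"dz": 0.5,"twist": 0}]}}

```text
time_s: 9.03
position: [0.5494, -0.1797, 0.2123]
tcp_rot: [[0.953, -0.302, 0.0], [-0.302, -0.953, -0.004], [0.002, 0.004, -1.0]]
force: [-0.8, 0.5, -0.6]
opening: 0.478
```

Run:
```python
from h import *
s=bot.read_state();hub,hin,_=pts([.5634,-.1306,.1725,np.radians(-107.75)])
print(s['time_s'],s['position'],s['force'],s['opening']*87,tool(hin,s))
im=bot.capture('wrist')[:,:,::-1][110:320,140:380]
cv2.imwrite('pics/w9.png',cv2.resize(im,None,fx=2.8,fy=2.8,interpolation=cv2.INTER_CUBIC))
im=bot.capture('scene')[:,:,::-1]
c=(slice(110,210),slice(185,315))
cv2.imwrite('pics/s9.png',cv2.resize(im[c],None,fx=6,fy=6,interpolation=cv2.INTER_CUBIC))
```

```text
9.0333 [ 0.54942419 -0.17968829  0.21225357] [-0.76154638  0.45566248 -0.55047248] 41.56573447074339 [-0.17097196  0.38841867  2.77649282]
```

View pics/w9.png

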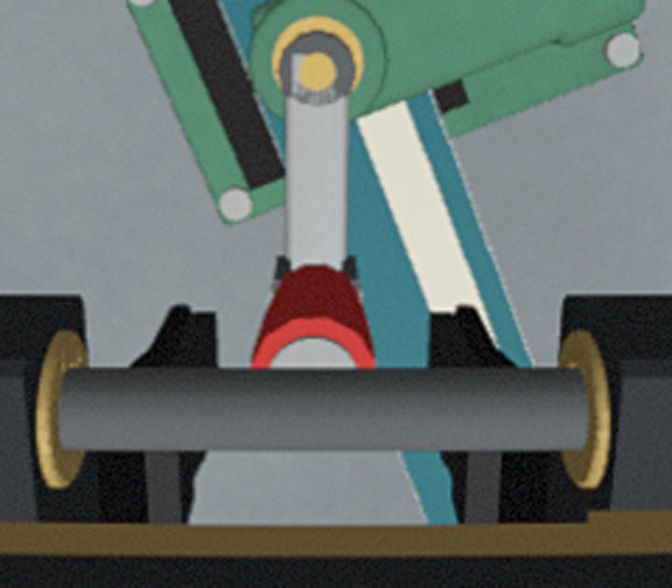

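View pics/s9.png

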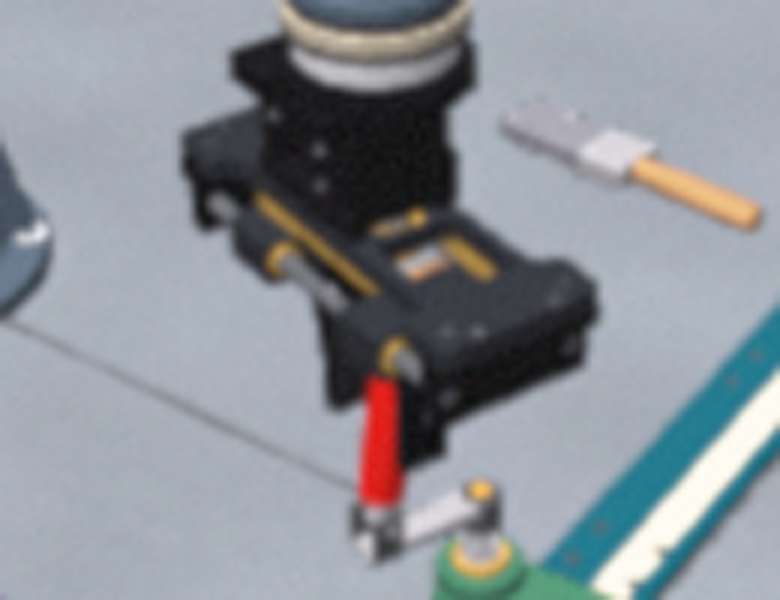

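Run:
```python
from h import *
s=bot.read_state();W=bot.calibration('wrist')
hub,hin,_=pts([.5634,-.1306,.1725,np.radians(-107.75)]);d=(hin-hub);d[2]=0;d/=np.linalg.norm(d)
for a in(75,80,85,90): 
    t=np.radians(a);print(a,[((proj([hin+r*(-d*np.cos(t)+np.array([0,0,1])*np.sin(t))],W,s)-[140,110])*2.8).round(0).tolist() for r in (0,.013,.078,.08)])
print((proj([hub],W,s)-[140,110])*2.8)
# vertical in scene
S=bot.calibration('scene');print(((proj([hin,hin+[0,0,.08]],S)-[185,110])*6).round(0))
for a in(75,80,85): 
    t=np.radians(a);print(a,((proj([hin+.08*(-d*np.cos(t)+np.array([0,0,1])*np.sin(t))],S)-[185,110])*6).round(0))
```

```text
75 [[[321.0, 300.0]], [[321.0, 303.0]], [[320.0, 331.0]], [[320.0, 332.0]]]
80 [[[321.0, 300.0]], [[321.0, 308.0]], [[320.0, 371.0]], [[320.0, 374.0]]]
85 [[[321.0, 300.0]], [[321.0, 313.0]], [[320.0, 411.0]], [[320.0, 415.0]]]
90 [[[321.0, 300.0]], [[321.0, 317.0]], [[320.0, 448.0]], [[320.0, 454.0]]]
[[321.74931476  77.446031  ]]
[[373. 523.]
 [369. 376.]]
75 [[410. 364.]]
80 [[396. 366.]]
85 [[383. 370.]]
```

>>> {"fn": "arm_command", "kwargs": {"plan": [{"claw": 0.5,"dx": -0.1,"dy": -0.3,"dz": 0.4,"twist": 0},{"claw": 0.2,"dx": -0.1,"dy": -0.3,"dz": 0.6,"twist": 0},{"claw": 0,"dx": -0.1,"dy": -0.3,"dz": 0.6,"twist": 0},{"claw": 0,"dx": -0.1,"dy": -0.3,"dz": 0.6,"twist": 0},{"claw": 0,"dx": -0.1,"dy": -0.3,"dz": 0.6,"twist": 0},{"claw": 0,"dx": -0.1,"dy": -0.3,"dz": 0.6,"twist": 0},{"claw": 0,"dx": -0.1,"dy": -0.3,"dz": 0.6,"twist": 0},{"claw": 0,"dx": -0.1,"dy": -0.3,"dz": 0.6,"twist": 0}]}}

```text
time_s: 9.8
position: [0.5488, -0.1759, 0.2056]
tcp_rot: [[0.954, -0.301, -0.001], [-0.301, -0.954, -0.003], [-0.0, 0.003, -1.0]]
force: [-0.2, 0.6, 0.0]
opening: 0.241
```

Run:
```python
from h import *
s=bot.read_state();hub,hin,_=pts([.5634,-.1306,.1725,np.radians(-107.75)])
print(s['time_s'],s['position'],s['force'],s['moment'],s['opening']*87,tool(hin,s))
```

```text
9.8 [ 0.54882854 -0.17593098  0.20556639] [-0.24235192  0.60271836  0.03298426] [-0.1491854   0.06251753  0.02477516] 20.960839703564268 [0.00364559 0.73182469 2.10895955]
```

>>> {"fn": "arm_command", "kwargs": {"plan": [{"claw": 0,"dx": 0,"dy": 0.2,"dz": 0,"twist": 0},{"claw": 0,"dx": 0,"dy": 0.4,"dz": 0,"twist": 0},{"claw": 0,"dx": 0,"dy": 0.6,"dz": 0,"twist": 0},{"claw": 0,"dx": 0,"dy": 0.75,"dz": 0,"twist": 0},{"claw": 0,"dx": 0,"dy": 0.85,"dz": 0,"twist": 0},{"claw": 0,"dx": 0,"dy": 0.85,"dz": 0,"twist": 0}]}}

```text
time_s: 10.3
position: [0.5471, -0.1815, 0.2059]
tcp_rot: [[0.953, -0.302, 0.001], [-0.302, -0.953, 0.002], [0.0, -0.002, -1.0]]
force: [2.5, 6.4, 1.7]
opening: 0.245
```

Run:
```python
from h import *
s=bot.read_state();hub,hin,_=pts([.5634,-.1306,.1725,np.radians(-107.75)])
print(s['time_s'],s['position'],s['force'],s['tcp_rot'].T@s['force'],s['moment'],s['opening']*87,tool(hin,s))
im=bot.capture('wrist')[:,:,::-1][110:320,140:380]
cv2.imwrite('pics/w10.png',cv2.resize(im,None,fx=2.8,fy=2.8,interpolation=cv2.INTER_CUBIC))
im=bot.capture('scene')[:,:,::-1]
c=(slice(110,210),slice(185,315))
cv2.imwrite('pics/s10.png',cv2.resize(im[c],None,fx=6,fy=6,interpolation=cv2.INTER_CUBIC))
```

```text
10.3 [ 0.54705429 -0.1815367   0.20589993] [2.51356717 6.38515688 1.67657425] [ 0.46592172 -6.85022409 -1.66026997] [ 1.27417812 -0.42843998 -0.04561122] 21.31126870930173 [0.00322404 0.15557479 2.13963047]
```

View pics/w10.png

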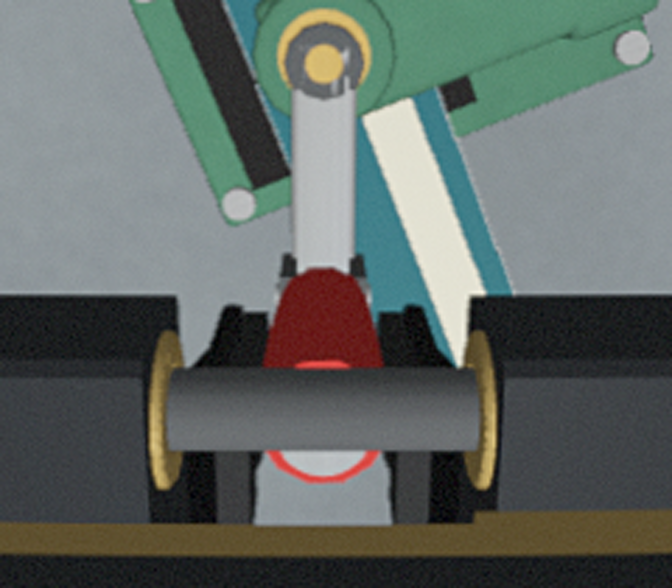

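View pics/s10.png

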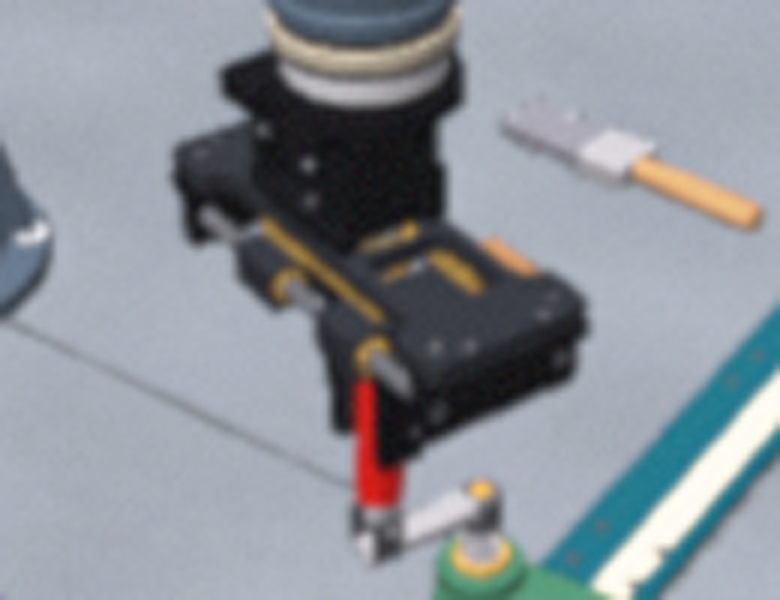

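```bash
cat >> h.py <<'E'
def angtab(s):
    W=bot.calibration('wrist')
    hub,hin,_=pts([.5634,-.1306,.1725,np.radians(-107.75)]);d=(hin-hub);d[2]=0;d/=np.linalg.norm(d)
    for a in(80,85,88,90): 
        t=np.radians(a);print(a,[((proj([hin+r*(-d*np.cos(t)+np.array([0,0,1])*np.sin(t))],W,s)-[140,110])*2.8).round(0).tolist() for r in (0,.08)])
E
python3 -c "
from h import *
angtab(bot.read_state())"
```

```text
80 [[[324.0, 296.0]], [[326.0, 369.0]]]
85 [[[324.0, 296.0]], [[326.0, 412.0]]]
88 [[[324.0, 296.0]], [[326.0, 437.0]]]
90 [[[324.0, 296.0]], [[326.0, 453.0]]]
```

>>> {"fn": "arm_command", "kwargs": {"plan": [{"claw": 0,"dx": 0,"dy": 0.4,"dz": 0,"twist": 0},{"claw": 0,"dx": 0,"dy": 0.6,"dz": 0,"twist": 0},{"claw": 0,"dx": 0,"dy": 0.6,"dz": 0,"twist": 0},{"claw": 0,"dx": 0,"dy": 0.6,"dz": 0,"twist": 0}]}}

```text
time_s: 10.73
position: [0.546, -0.1848, 0.206]
tcp_rot: [[0.953, -0.303, 0.003], [-0.303, -0.953, 0.007], [0.0, -0.008, -1.0]]
force: [2.2, 6.2, 1.2]
opening: 0.241
```

Run:
```python
from h import *
s=bot.read_state();hub,hin,_=pts([.5634,-.1306,.1725,np.radians(-107.75)])
print(s['time_s'],s['position'],s['tcp_rot'].T@s['force'],s['moment'],s['opening']*87,tool(hin,s))
angtab(s)
im=bot.capture('wrist')[:,:,::-1][110:320,140:380]
cv2.imwrite('pics/w11.png',cv2.resize(im,None,fx=2.8,fy=2.8,interpolation=cv2.INTER_CUBIC))
```

```text
10.7333 [ 0.54597526 -0.18477921  0.20597599] [ 0.17219726 -6.56804303 -1.12024729] [ 1.24266857 -0.446964    0.0082733 ] 20.961631787337733 [ 0.00747705 -0.17500593  2.14898249]
80 [[[325.0, 283.0]], [[326.0, 346.0]]]
85 [[[325.0, 283.0]], [[326.0, 390.0]]]
88 [[[325.0, 283.0]], [[326.0, 415.0]]]
90 [[[325.0, 283.0]], [[326.0, 431.0]]]
```

View pics/w11.png

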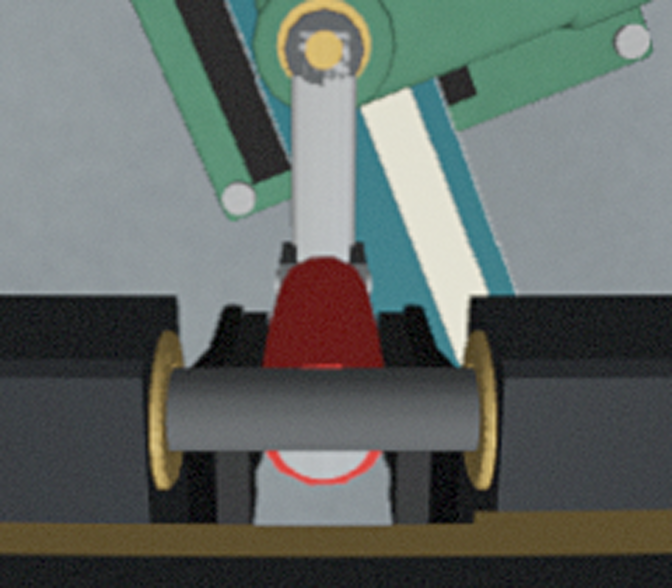

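The cap centre (325,423) now gives ~89°, with 6.6 N against the stop direction, so the grip is out. Next, rows for winding clockwise.

```bash
cat >> h.py <<'E'
import sys,json
C=np.array([.56275,-.1324]); D0=np.radians(-107.75); Z0=.2060
def rep():
    s=bot.read_state(); v=s['position'][:2]-C; ph=np.arctan2(v[1],v[0]); a=np.degrees((D0-ph)%(2*np.pi))
    if a>350:a-=360
    r=np.linalg.norm(v); er=v/r; et=np.array([er[1],-er[0]]) # clockwise tangent
    F=s['force']
    print('t %.2f a %.1f r %.1f z %.4f | Fpush(tang) %.2f Frad %.2f Fz %.2f | open %.1f'%(s['time_s'],a,r*1000,s['position'][2],-F[:2]@et,F[:2]@er,F[2],s['opening']*87), 'M',s['moment'].round(2))
    return s,a
def rows(s,angs,turns=0,R=.055,tot=None):
    for a in angs:
        ph=D0-np.radians(a); P=np.r_[C+R*np.array([np.cos(ph),np.sin(ph)]),Z0-.010*a/360]
        print('%6.1f'%a,tool(P,s).round(2))
E
python3 -c "
from h import *
s,a=rep(); rows(s,np.arange(7.5,61,7.5))"
```

```text
t 10.78 a 0.0 r 55.0 z 0.2060 | Fpush(tang) 0.67 Frad -6.61 Fz 1.19 | open 21.0 M [ 1.18 -0.46  0.  ]
   7.5 [-0.72 -0.05  0.02]
  15.0 [-1.42 -0.19  0.04]
  22.5 [-2.1  -0.42  0.06]
  30.0 [-2.75 -0.74  0.09]
  37.5 [-3.34 -1.14  0.11]
  45.0 [-3.88 -1.62  0.14]
  52.5 [-4.36 -2.16  0.16]
  60.0 [-4.76 -2.76  0.19]
```

>>> {"fn": "arm_command", "kwargs": {"plan": [{"claw": 0,"dx": -0.72,"dy": 0.05,"dz": 0.02,"twist": 0},{"claw": 0,"dx": -1.42,"dy": -0.1,"dz": 0.04,"twist": 0},{"claw": 0,"dx": -2.1,"dy": -0.38,"dz": 0.06,"twist": 0},{"claw": 0,"dx": -2.75,"dy": -0.74,"dz": 0.09,"twist": 0},{"claw": 0,"dx": -3.34,"dy": -1.14,"dz": 0.11,"twist": 0},{"claw": 0,"dx": -3.88,"dy": -1.62,"dz": 0.14,"twist": 0},{"claw": 0,"dx": -4.36,"dy": -2.16,"dz": 0.16,"twist": 0},{"claw": 0,"dx": -4.76,"dy": -2.76,"dz": 0.19,"twist": 0}]}}

```text
time_s: 11.45
position: [0.5108, -0.1485, 0.2047]
tcp_rot: [[0.953, -0.303, 0.007], [-0.303, -0.953, -0.002], [0.007, -0.0, -1.0]]
force: [2.1, -9.2, -4.9]
opening: 0.244
```

```bash
python3 -c "
from h import *
s,a=rep(); rows(s,np.round(a)+np.arange(12,65,7.5))
im=bot.capture('scene')[:,:,::-1]
c=(slice(110,210),slice(185,315))
cv2.imwrite('pics/s12.png',cv2.resize(im[c],None,fx=6,fy=6,interpolation=cv2.INTER_CUBIC))"
```

```text
t 11.45 a 55.1 r 54.3 z 0.2047 | Fpush(tang) 9.40 Frad 0.67 Fz -4.89 | open 21.2 M [-1.49 -0.2  -0.02]
  67.0 [-0.61 -0.96  0.05]
  74.5 [-0.84 -1.64  0.07]
  82.0 [-0.99 -2.35  0.09]
  89.5 [-1.04 -3.07  0.11]
  97.0 [-1.   -3.78  0.14]
 104.5 [-0.86 -4.49  0.16]
 112.0 [-0.63 -5.17  0.18]
 119.5 [-0.32 -5.82  0.2 ]
```

View pics/s12.png

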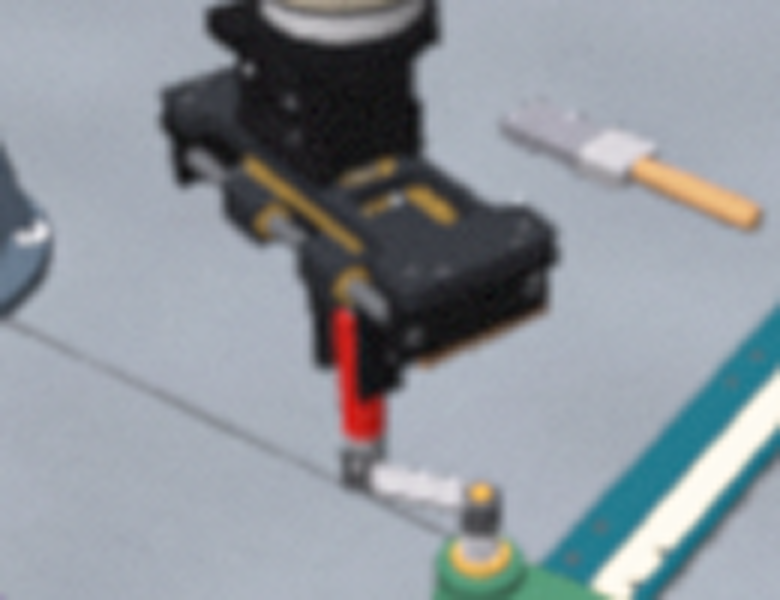

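The crank turns with the grip upright and held; the push is 9.4 N (free running). Continuing.

>>> {"fn": "arm_command", "kwargs": {"plan": [{"claw": 0,"dx": -0.61,"dy": -0.96,"dz": 0.05,"twist": 0},{"claw": 0,"dx": -0.84,"dy": -1.64,"dz": 0.07,"twist": 0},{"claw": 0,"dx": -0.99,"dy": -2.35,"dz": 0.09,"twist": 0},{"claw": 0,"dx": -1.04,"dy": -3.07,"dz": 0.11,"twist": 0},{"claw": 0,"dx": -1.0,"dy": -3.78,"dz": 0.14,"twist": 0},{"claw": 0,"dx": -0.86,"dy": -4.49,"dz": 0.16,"twist": 0},{"claw": 0,"dx": -0.63,"dy": -5.17,"dz": 0.18,"twist": 0},{"claw": 0,"dx": -0.32,"dy": -5.82,"dz": 0.2,"twist": 0}]}}

```text
time_s: 12.17
position: [0.5235, -0.0936, 0.2028]
tcp_rot: [[0.954, -0.301, 0.003], [-0.301, -0.954, -0.006], [0.004, 0.005, -1.0]]
force: [-5.3, -9.4, -0.3]
opening: 0.243
```

```bash
python3 -c "
from h import *
s,a=rep(); rows(s,np.round(a)+np.arange(12,65,7.5))"
```

```text
t 12.17 a 116.9 r 55.2 z 0.2028 | Fpush(tang) 10.39 Frad -2.85 Fz -0.28 | open 21.1 M [-1.31  0.85 -0.  ]
 129.0 [ 0.65 -0.96  0.04]
 136.5 [ 1.14 -1.49  0.06]
 144.0 [ 1.7  -1.95  0.08]
 151.5 [ 2.31 -2.33  0.1 ]
 159.0 [ 2.96 -2.63  0.12]
 166.5 [ 3.65 -2.84  0.14]
 174.0 [ 4.36 -2.96  0.17]
 181.5 [ 5.08 -2.99  0.19]
```

>>> {"fn": "arm_command", "kwargs": {"plan": [{"claw": 0,"dx": 0.65,"dy": -0.96,"dz": 0.04,"twist": 0},{"claw": 0,"dx": 1.14,"dy": -1.49,"dz": 0.06,"twist": 0},{"claw": 0,"dx": 1.7,"dy": -1.95,"dz": 0.08,"twist": 0},{"claw": 0,"dx": 2.31,"dy": -2.33,"dz": 0.1,"twist": 0},{"claw": 0,"dx": 2.96,"dy": -2.63,"dz": 0.12,"twist": 0},{"claw": 0,"dx": 3.65,"dy": -2.84,"dz": 0.14,"twist": 0},{"claw": 0,"dx": 4.36,"dy": -2.96,"dz": 0.17,"twist": 0},{"claw": 0,"dx": 5.08,"dy": -2.99,"dz": 0.19,"twist": 0}]}}

```text
time_s: 12.83
position: [0.5765, -0.0789, 0.201]
tcp_rot: [[0.954, -0.301, -0.007], [-0.301, -0.954, -0.003], [-0.006, 0.005, -1.0]]
force: [-7.9, 3.1, 7.3]
opening: 0.243
```

```bash
python3 -c "
from h import *
s,a=rep(); rows(s,np.round(a)+np.arange(12,65,7.5))"
```

```text
t 12.83 a 176.7 r 55.2 z 0.2010 | Fpush(tang) 8.42 Frad 1.04 Fz 7.25 | open 21.2 M [0.77 1.53 0.03]
 189.0 [1.18 0.08 0.02]
 196.5 [1.88 0.25 0.04]
 204.0 [2.55 0.5  0.06]
 211.5 [3.19 0.83 0.07]
 219.0 [3.77 1.25 0.09]
 226.5 [4.3  1.74 0.11]
 234.0 [4.76 2.3  0.13]
 241.5 [5.14 2.91 0.16]
```

>>> {"fn": "arm_command", "kwargs": {"plan": [{"claw": 0,"dx": 1.18,"dy": 0.08,"dz": 0.02,"twist": 0},{"claw": 0,"dx": 1.88,"dy": 0.25,"dz": 0.04,"twist": 0},{"claw": 0,"dx": 2.55,"dy": 0.5,"dz": 0.06,"twist": 0},{"claw": 0,"dx": 3.19,"dy": 0.83,"dz": 0.07,"twist": 0},{"claw": 0,"dx": 3.77,"dy": 1.25,"dz": 0.09,"twist": 0},{"claw": 0,"dx": 4.3,"dy": 1.74,"dz": 0.11,"twist": 0},{"claw": 0,"dx": 4.76,"dy": 2.3,"dz": 0.13,"twist": 0},{"claw": 0,"dx": 5.14,"dy": 2.91,"dz": 0.16,"twist": 0}]}}

```text
time_s: 13.5
position: [0.616, -0.1182, 0.1994]
tcp_rot: [[0.954, -0.301, -0.009], [-0.301, -0.954, 0.005], [-0.01, -0.002, -1.0]]
force: [-1.1, 9.6, 2.2]
opening: 0.248
```

```bash
python3 -c "
from h import *
s,a=rep(); rows(s,np.round(a)+np.arange(12,65,7.5))"
```

```text
t 13.50 a 237.3 r 55.1 z 0.1994 | Fpush(tang) 9.54 Frad 1.42 Fz 2.24 | open 21.6 M [1.66 0.08 0.04]
 249.0 [0.49 1.   0.03]
 256.5 [0.7  1.69 0.05]
 264.0 [0.82 2.4  0.06]
 271.5 [0.85 3.12 0.08]
 279.0 [0.78 3.84 0.1 ]
 286.5 [0.62 4.54 0.12]
 294.0 [0.37 5.21 0.15]
 301.5 [0.03 5.85 0.17]
```

>>> {"fn": "arm_command", "kwargs": {"plan": [{"claw": 0,"dx": 0.49,"dy": 1.0,"dz": 0.03,"twist": 0},{"claw": 0,"dx": 0.7,"dy": 1.69,"dz": 0.05,"twist": 0},{"claw": 0,"dx": 0.82,"dy": 2.4,"dz": 0.06,"twist": 0},{"claw": 0,"dx": 0.85,"dy": 3.12,"dz": 0.08,"twist": 0},{"claw": 0,"dx": 0.78,"dy": 3.84,"dz": 0.1,"twist": 0},{"claw": 0,"dx": 0.62,"dy": 4.54,"dz": 0.12,"twist": 0},{"claw": 0,"dx": 0.37,"dy": 5.21,"dz": 0.15,"twist": 0},{"claw": 0,"dx": 0.03,"dy": 5.85,"dz": 0.17,"twist": 0}]}}

```text
time_s: 14.17
position: [0.6014, -0.1717, 0.1979]
tcp_rot: [[0.953, -0.302, -0.003], [-0.301, -0.953, 0.01], [-0.005, -0.008, -1.0]]
force: [6.1, 6.7, -1.1]
opening: 0.247
```

```bash
python3 -c "
from h import *
s,a=rep(); rows(s,np.round(a)+np.arange(12,65,7.5))"
```

```text
t 14.17 a 297.8 r 55.1 z 0.1979 | Fpush(tang) 9.02 Frad -0.47 Fz -1.13 | open 21.5 M [ 1.16 -1.18 -0.08]
 310.0 [-0.67  0.97  0.04]
 317.5 [-1.17  1.49  0.06]
 325.0 [-1.73  1.93  0.08]
 332.5 [-2.35  2.3   0.1 ]
 340.0 [-3.    2.59  0.13]
 347.5 [-3.7   2.79  0.15]
 355.0 [-4.41  2.9   0.17]
 362.5 [-5.13  2.91  0.2 ]
```

>>> {"fn": "arm_command", "kwargs": {"plan": [{"claw": 0,"dx": -0.67,"dy": 0.97,"dz": 0.04,"twist": 0},{"claw": 0,"dx": -1.17,"dy": 1.49,"dz": 0.06,"twist": 0},{"claw": 0,"dx": -1.73,"dy": 1.93,"dz": 0.08,"twist": 0},{"claw": 0,"dx": -2.35,"dy": 2.3,"dz": 0.1,"twist": 0},{"claw": 0,"dx": -3.0,"dy": 2.59,"dz": 0.13,"twist": 0},{"claw": 0,"dx": -3.7,"dy": 2.79,"dz": 0.15,"twist": 0},{"claw": 0,"dx": -4.41,"dy": 2.9,"dz": 0.17,"twist": 0},{"claw": 0,"dx": -5.13,"dy": 2.91,"dz": 0.2,"twist": 0}]}}

```text
time_s: 14.83
position: [0.5482, -0.1852, 0.1963]
tcp_rot: [[0.953, -0.303, 0.008], [-0.303, -0.953, 0.007], [0.006, -0.009, -1.0]]
force: [9.1, -1.6, -6.1]
opening: 0.246
```

```bash
sed -i 's/if a>350:a-=360/a+=360*TURNS\n    if TURNS==0 and a>350:a-=360/; s/^C=np/TURNS=1\nC=np/' h.py; python3 -c "
from h import *
s,a=rep(); rows(s,np.round(a)+np.arange(12,65,7.5))"
```

```text
t 14.83 a 717.7 r 54.8 z 0.1963 | Fpush(tang) 9.21 Frad -0.92 Fz -6.15 | open 21.4 M [-0.08 -1.61 -0.03]
 730.0 [-1.18 -0.05  1.05]
 737.5 [-1.88 -0.22  1.07]
 745.0 [-2.55 -0.49  1.09]
 752.5 [-3.18 -0.83  1.11]
 760.0 [-3.76 -1.26  1.13]
 767.5 [-4.28 -1.76  1.16]
 775.0 [-4.73 -2.32  1.18]
 782.5 [-5.1  -2.94  1.2 ]
```

>>> {"fn": "arm_command", "kwargs": {"plan": [{"claw": 0,"dx": -1.18,"dy": -0.05,"dz": 0.05,"twist": 0},{"claw": 0,"dx": -1.88,"dy": -0.22,"dz": 0.07,"twist": 0},{"claw": 0,"dx": -2.55,"dy": -0.49,"dz": 0.09,"twist": 0},{"claw": 0,"dx": -3.18,"dy": -0.83,"dz": 0.11,"twist": 0},{"claw": 0,"dx": -3.76,"dy": -1.26,"dz": 0.13,"twist": 0},{"claw": 0,"dx": -4.28,"dy": -1.76,"dz": 0.16,"twist": 0},{"claw": 0,"dx": -4.73,"dy": -2.32,"dz": 0.18,"twist": 0},{"claw": 0,"dx": -5.1,"dy": -2.94,"dz": 0.2,"twist": 0}]}}

```text
time_s: 15.5
position: [0.5101, -0.1461, 0.1946]
tcp_rot: [[0.953, -0.302, 0.012], [-0.302, -0.953, -0.001], [0.012, -0.002, -1.0]]
force: [1.4, -9.1, -3.5]
opening: 0.244
```

```bash
python3 -c "
from h import *
s,a=rep(); rows(s,np.round(a)+np.arange(12,65,7.5))"
```

```text
t 15.50 a 417.7 r 54.5 z 0.1946 | Fpush(tang) 9.14 Frad 0.92 Fz -3.55 | open 21.2 M [-1.57 -0.13 -0.01]
 430.0 [-0.57 -1.03  0.05]
 437.5 [-0.76 -1.73  0.07]
 445.0 [-0.87 -2.44  0.09]
 452.5 [-0.89 -3.16  0.12]
 460.0 [-0.81 -3.87  0.14]
 467.5 [-0.63 -4.57  0.16]
 475.0 [-0.37 -5.24  0.19]
 482.5 [-0.02 -5.87  0.22]
```

>>> {"fn": "arm_command", "kwargs": {"plan": [{"claw": 0,"dx": -0.57,"dy": -1.03,"dz": 0.05,"twist": 0},{"claw": 0,"dx": -0.76,"dy": -1.73,"dz": 0.07,"twist": 0},{"claw": 0,"dx": -0.87,"dy": -2.44,"dz": 0.09,"twist": 0},{"claw": 0,"dx": -0.89,"dy": -3.16,"dz": 0.12,"twist": 0},{"claw": 0,"dx": -0.81,"dy": -3.87,"dz": 0.14,"twist": 0},{"claw": 0,"dx": -0.63,"dy": -4.57,"dz": 0.16,"twist": 0},{"claw": 0,"dx": -0.37,"dy": -5.24,"dz": 0.19,"twist": 0},{"claw": 0,"dx": -0.02,"dy": -5.87,"dz": 0.22,"twist": 0}]}}

```text
time_s: 16.17
position: [0.5249, -0.0925, 0.1927]
tcp_rot: [[0.954, -0.301, 0.005], [-0.301, -0.954, -0.006], [0.007, 0.004, -1.0]]
force: [-6.3, -6.1, 3.8]
opening: 0.242
```

```bash
python3 -c "
from h import *
s,a=rep(); rows(s,np.round(a)+np.arange(12,65,7.5))
im=bot.capture('scene')[:,:,::-1]
c=(slice(130,250),slice(185,325))
cv2.imwrite('pics/s13.png',cv2.resize(im[c],None,fx=5,fy=5,interpolation=cv2.INTER_CUBIC))"
```

```text
t 16.17 a 478.8 r 55.0 z 0.1927 | Fpush(tang) 8.77 Frad -0.08 Fz 3.84 | open 21.0 M [-0.95  1.32 -0.02]
 491.0 [ 0.67 -0.95  0.03]
 498.5 [ 1.18 -1.46  0.06]
 506.0 [ 1.75 -1.9   0.08]
 513.5 [ 2.37 -2.26  0.1 ]
 521.0 [ 3.04 -2.54  0.13]
 528.5 [ 3.73 -2.72  0.15]
 536.0 [ 4.45 -2.82  0.18]
 543.5 [ 5.16 -2.82  0.2 ]
```

View pics/s13.png

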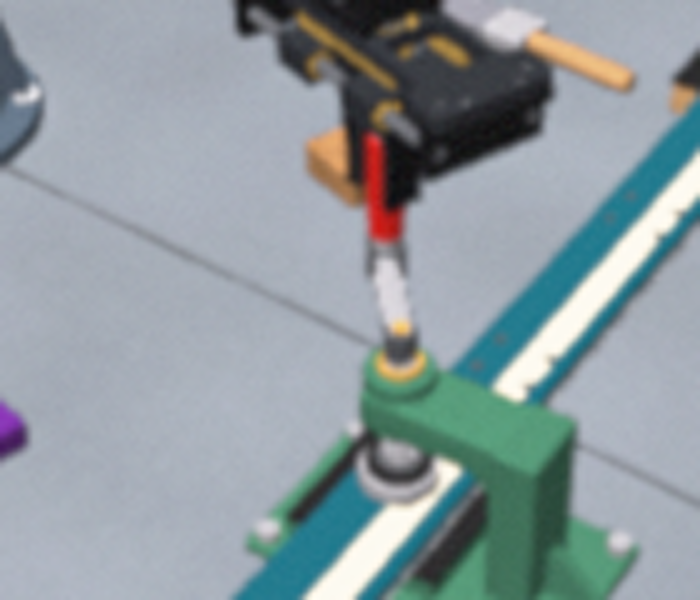

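Push is still at the free value (8.8 N) and the foot is close to the ski (395,480). Shorter steps from here.

>>> {"fn": "arm_command", "kwargs": {"plan": [{"claw": 0,"dx": 0.5,"dy": -0.7,"dz": 0.02,"twist": 0},{"claw": 0,"dx": 0.8,"dy": -1.08,"dz": 0.04,"twist": 0},{"claw": 0,"dx": 1.18,"dy": -1.46,"dz": 0.06,"twist": 0},{"claw": 0,"dx": 1.55,"dy": -1.76,"dz": 0.07,"twist": 0},{"claw": 0,"dx": 1.96,"dy": -2.03,"dz": 0.09,"twist": 0},{"claw": 0,"dx": 2.37,"dy": -2.26,"dz": 0.1,"twist": 0},{"claw": 0,"dx": 2.8,"dy": -2.45,"dz": 0.12,"twist": 0},{"claw": 0,"dx": 3.27,"dy": -2.6,"dz": 0.13,"twist": 0}]}}

```text
time_s: 16.88
position: [0.5605, -0.0772, 0.1915]
tcp_rot: [[0.954, -0.3, -0.004], [-0.3, -0.954, -0.006], [-0.002, 0.006, -1.0]]
force: [-8.6, -1.8, 6.4]
opening: 0.243
```

```bash
python3 -c "
from h import *
s,a=rep(); rows(s,np.round(a)+np.arange(9,46,5))"
```

```text
t 16.88 a 519.9 r 55.3 z 0.1915 | Fpush(tang) 8.65 Frad -1.47 Fz 6.39 | open 21.1 M [-0.14  1.62 -0.  ]
 529.0 [ 0.85 -0.2   0.01]
 534.0 [ 1.33 -0.27  0.03]
 539.0 [ 1.81 -0.3   0.04]
 544.0 [ 2.29 -0.28  0.05]
 549.0 [ 2.76 -0.23  0.06]
 554.0 [ 3.23 -0.13  0.08]
 559.0 [3.69 0.01 0.09]
 564.0 [4.14 0.19 0.11]
```

>>> {"fn": "arm_command", "kwargs": {"plan": [{"claw": 0,"dx": 0.85,"dy": -0.2,"dz": 0.01,"twist": 0},{"claw": 0,"dx": 1.33,"dy": -0.27,"dz": 0.03,"twist": 0},{"claw": 0,"dx": 1.81,"dy": -0.3,"dz": 0.04,"twist": 0},{"claw": 0,"dx": 2.29,"dy": -0.28,"dz": 0.05,"twist": 0},{"claw": 0,"dx": 2.76,"dy": -0.23,"dz": 0.06,"twist": 0},{"claw": 0,"dx": 3.23,"dy": -0.13,"dz": 0.08,"twist": 0},{"claw": 0,"dx": 3.69,"dy": 0.01,"dz": 0.09,"twist": 0},{"claw": 0,"dx": 4.14,"dy": 0.19,"dz": 0.11,"twist": 0}]}}

```text
time_s: 17.55
position: [0.5959, -0.0885, 0.1904]
tcp_rot: [[0.954, -0.3, -0.011], [-0.3, -0.954, 0.0], [-0.011, 0.003, -1.0]]
force: [-6.6, 5.5, 6.3]
opening: 0.239
```

```bash
python3 -c "
from h import *
s,a=rep(); rows(s,np.round(a)+np.arange(9,46,5))"
```

```text
t 17.55 a 559.3 r 55.1 z 0.1904 | Fpush(tang) 8.56 Frad 0.39 Fz 6.33 | open 20.8 M [ 1.27  0.98 -0.02]
 568.0 [0.76 0.34 0.01]
 573.0 [1.17 0.59 0.02]
 578.0 [1.56 0.87 0.03]
 583.0 [1.92 1.18 0.04]
 588.0 [2.26 1.53 0.05]
 593.0 [2.56 1.9  0.07]
 598.0 [2.83 2.3  0.08]
 603.0 [3.07 2.71 0.09]
```

>>> {"fn": "arm_command", "kwargs": {"plan": [{"claw": 0,"dx": 0.76,"dy": 0.34,"dz": 0.01,"twist": 0},{"claw": 0,"dx": 1.17,"dy": 0.59,"dz": 0.02,"twist": 0},{"claw": 0,"dx": 1.56,"dy": 0.87,"dz": 0.03,"twist": 0},{"claw": 0,"dx": 1.92,"dy": 1.18,"dz": 0.04,"twist": 0},{"claw": 0,"dx": 2.26,"dy": 1.53,"dz": 0.05,"twist": 0},{"claw": 0,"dx": 2.56,"dy": 1.9,"dz": 0.07,"twist": 0},{"claw": 0,"dx": 2.83,"dy": 2.3,"dz": 0.08,"twist": 0},{"claw": 0,"dx": 3.07,"dy": 2.71,"dz": 0.09,"twist": 0}]}}

```text
time_s: 18.22
position: [0.616, -0.1185, 0.1896]
tcp_rot: [[0.954, -0.3, -0.014], [-0.3, -0.954, 0.01], [-0.016, -0.006, -1.0]]
force: [-1.2, 10.8, 4.7]
opening: 0.244
```

```bash
python3 -c "
from h import *
s,a=rep(); rows(s,np.round(a)+np.arange(9,46,5))"
```

```text
t 18.22 a 597.6 r 55.0 z 0.1896 | Fpush(tang) 10.74 Frad 1.52 Fz 4.71 | open 21.2 M [ 2.07  0.08 -0.07]
 607.0 [0.41 0.8  0.03]
 612.0 [0.58 1.25 0.04]
 617.0 [0.7  1.72 0.05]
 622.0 [0.79 2.19 0.06]
 627.0 [0.83 2.67 0.07]
 632.0 [0.84 3.15 0.08]
 637.0 [0.8  3.62 0.09]
 642.0 [0.71 4.1  0.1 ]
```

Push is up to 10.7 N (9.5 N at the same phase last turn), so the foot is likely in contact. Going 20° more.

>>> {"fn": "arm_command", "kwargs": {"plan": [{"claw": 0,"dx": 0.41,"dy": 0.8,"dz": 0.03,"twist": 0},{"claw": 0,"dx": 0.58,"dy": 1.25,"dz": 0.04,"twist": 0},{"claw": 0,"dx": 0.7,"dy": 1.72,"dz": 0.05,"twist": 0},{"claw": 0,"dx": 0.79,"dy": 2.19,"dz": 0.06,"twist": 0}]}}

```text
time_s: 18.55
position: [0.6177, -0.1361, 0.1891]
tcp_rot: [[0.954, -0.301, -0.012], [-0.3, -0.954, 0.02], [-0.017, -0.016, -1.0]]
force: [1.8, 14.1, 2.9]
opening: 0.244
```

```bash
python3 -c "
from h import *
s,a=rep(); rows(s,np.round(a)+np.arange(9,46,5))"
```

```text
t 18.55 a 616.2 r 55.0 z 0.1891 | Fpush(tang) 14.20 Frad 0.81 Fz 2.94 | open 21.2 M [ 2.19 -0.6   0.03]
 625.0 [0.13 0.84 0.03]
 630.0 [0.15 1.32 0.04]
 635.0 [0.13 1.8  0.04]
 640.0 [0.06 2.27 0.05]
 645.0 [-0.04  2.74  0.06]
 650.0 [-0.19  3.2   0.07]
 655.0 [-0.37  3.64  0.08]
 660.0 [-0.6   4.07  0.09]
```

>>> {"fn": "arm_command", "kwargs": {"plan": [{"claw": 0,"dx": 0.05,"dy": 0.2,"dz": 0.01,"twist": 0},{"claw": 0,"dx": 0.07,"dy": 0.4,"dz": 0.01,"twist": 0},{"claw": 0,"dx": 0.09,"dy": 0.5,"dz": 0.01,"twist": 0},{"claw": 0,"dx": 0.11,"dy": 0.6,"dz": 0.02,"twist": 0},{"claw": 0,"dx": 0.12,"dy": 0.7,"dz": 0.02,"twist": 0}]}}

```text
time_s: 18.97
position: [0.6176, -0.1378, 0.1891]
tcp_rot: [[0.954, -0.301, -0.01], [-0.301, -0.953, 0.03], [-0.018, -0.026, -0.999]]
force: [2.1, 12.4, 1.3]
opening: 0.243
```

```bash
python3 -c "
from h import *
s,a=rep(); print(s['qvel'].round(2)); rows(s,np.round(a)+np.arange(9,46,5))"
```

```text
t 18.97 a 617.9 r 55.1 z 0.1891 | Fpush(tang) 12.54 Frad 0.90 Fz 1.29 | open 21.1 M [ 2.09 -0.74 -0.09]
[-0.86 -0.    0.12  0.07 -0.18 -1.07]
 627.0 [0.1  0.87 0.03]
 632.0 [0.1  1.35 0.03]
 637.0 [0.06 1.83 0.03]
 642.0 [-0.02  2.3   0.03]
 647.0 [-0.14  2.77  0.04]
 652.0 [-0.3   3.22  0.04]
 657.0 [-0.5   3.66  0.05]
 662.0 [-0.74  4.07  0.06]
```

Readings at 616–618° (14.2 N moving, 12.5 N creeping; free is 8.7 N) and angle past contact (about 0.65–0.75 rad) all put the press near 160 N, inside 90–260. I'll relax the push, then check.

>>> {"fn": "arm_command", "kwargs": {"plan": [{"claw": 0,"dx": 0,"dy": 0,"dz": 0,"twist": 0},{"claw": 0,"dx": 0,"dy": 0,"dz": 0,"twist": 0},{"claw": 0,"dx": 0,"dy": 0,"dz": 0,"twist": 0},{"claw": 0,"dx": 0,"dy": 0,"dz": 0,"twist": 0}]}}

```text
time_s: 19.3
position: [0.6177, -0.137, 0.1891]
tcp_rot: [[0.953, -0.301, -0.009], [-0.301, -0.953, 0.032], [-0.018, -0.028, -0.999]]
force: [0.6, 4.6, -0.1]
opening: 0.244
```

```bash
python3 -c "
from h import *
s,a=rep(); print(s['qvel'].round(2),s['tcp_rot'].round(3))"
```

```text
t 19.30 a 617.0 r 55.2 z 0.1891 | Fpush(tang) 4.62 Frad 0.24 Fz -0.08 | open 21.2 M [ 0.61 -0.4  -0.  ]
[-0.17  0.03  0.1  -0.01  0.08  0.08] [[ 0.953 -0.301 -0.009]
 [-0.301 -0.953  0.032]
 [-0.018 -0.028 -0.999]]
```

>>> {"fn": "arm_command", "kwargs": {"plan": [{"claw": 0.3,"dx": 0,"dy": 0,"dz": 0,"twist": 0},{"claw": 0.5,"dx": 0,"dy": 0,"dz": 0,"twist": 0},{"claw": 0.7,"dx": 0,"dy": 0,"dz": 0,"twist": 0},{"claw": 0.7,"dx": 0,"dy": 0,"dz": 0,"twist": 0},{"claw": 0.7,"dx": 0,"dy": 0,"dz": 0,"twist": 0},{"claw": 0.7,"dx": 0,"dy": 0,"dz": 0,"twist": 0},{"claw": 0.7,"dx": 0,"dy": 0,"dz": -1,"twist": 0},{"claw": 0.7,"dx": 0,"dy": 0,"dz": -2,"twist": 0}]}}

```text
time_s: 19.97
position: [0.6175, -0.1377, 0.2092]
tcp_rot: [[0.953, -0.301, -0.011], [-0.301, -0.953, 0.032], [-0.02, -0.028, -0.999]]
force: [-0.7, -0.4, -0.4]
opening: 0.679
```

```bash
python3 -c "
from h import *
s,a=rep()
im=bot.capture('scene')[:,:,::-1]
c=(slice(130,250),slice(185,325))
cv2.imwrite('pics/s14.png',cv2.resize(im[c],None,fx=5,fy=5,interpolation=cv2.INTER_CUBIC))"
```

```text
t 19.97 a 617.7 r 55.0 z 0.2092 | Fpush(tang) -0.45 Frad -0.62 Fz -0.37 | open 59.0 M [-0.14  0.01 -0.02]
```

View pics/s14.png

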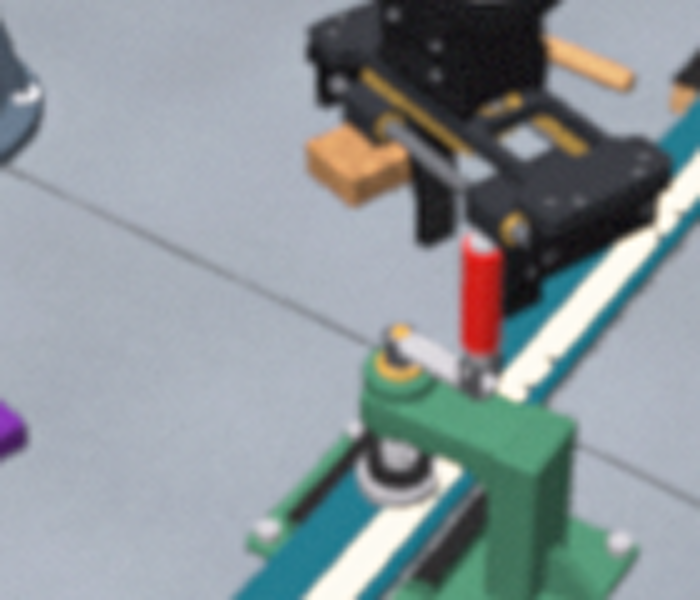

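The jaws are open with zero force and the grip is upright and free. Retreating straight up.

>>> {"fn": "arm_command", "kwargs": {"plan": [{"claw": 0.8,"dx": 0,"dy": 0,"dz": -1.5,"twist": 0},{"claw": 0.8,"dx": 0,"dy": 0,"dz": -3,"twist": 0},{"claw": 0.8,"dx": 0,"dy": 0,"dz": -5,"twist": 0},{"claw": 0.8,"dx": 0,"dy": 0,"dz": -7,"twist": 0},{"claw": 0.8,"dx": 0,"dy": 0,"dz": -9,"twist": 0},{"claw": 0.8,"dx": 0,"dy": 0,"dz": -11,"twist": 0},{"claw": 0.8,"dx": 0,"dy": 0,"dz": -12,"twist": 0},{"claw": 0.8,"dx": 0,"dy": 0,"dz": -12,"twist": 0}]}}

```text
time_s: 20.68
position: [0.6217, -0.1427, 0.3361]
tcp_rot: [[0.954, -0.301, 0.002], [-0.301, -0.953, 0.027], [-0.006, -0.026, -1.0]]
force: [1.0, -0.1, 0.7]
opening: 0.805
```

```bash
python3 -c "
from h import *
s,a=rep();print(s['position'],s['qvel'].round(2))
cv2.imwrite('pics/s15.png',bot.capture('scene')[:,:,::-1])
cv2.imwrite('pics/t15.png',bot.capture('top')[:,:,::-1])
a=cv2.imread('pics/scene0.png')[170:270,225:325];b=cv2.imread('pics/s15.png')[170:270,225:325]
cv2.imwrite('pics/cmp.png',cv2.resize(np.hstack([a,b]),None,fx=4,fy=4,interpolation=cv2.INTER_CUBIC))
"
```

```text
t 20.68 a 622.1 r 59.8 z 0.3361 | Fpush(tang) 0.10 Frad 0.95 Fz 0.70 | open 70.0 M [-0.14  0.08 -0.05]
[ 0.62165101 -0.14265667  0.33614895] [ 0.04  1.94  3.73 -0.   -1.77  0.16]
```

View pics/s15.png

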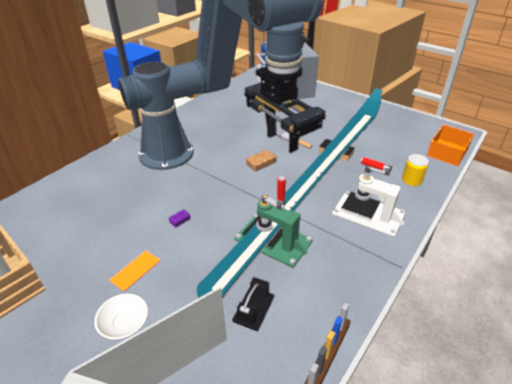

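View pics/cmp.png

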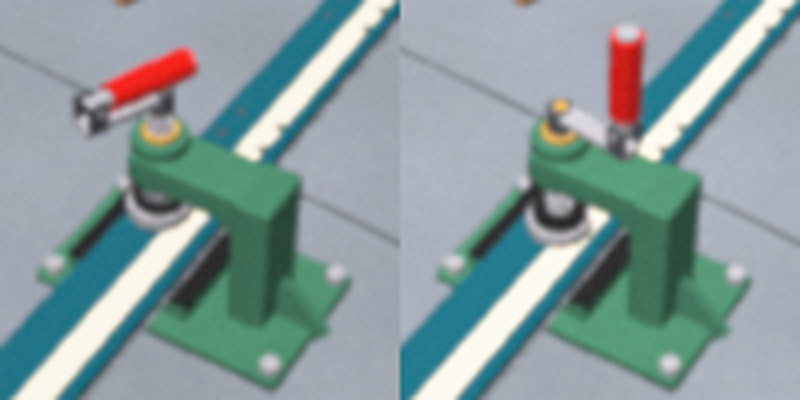

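View pics/t15.png

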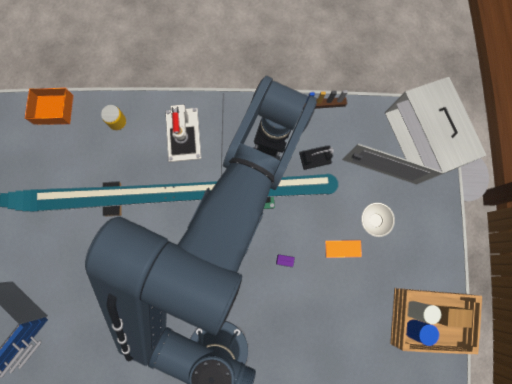

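Pictures: grip upright (281,188), foot on the ski, and ski and bystanders at their original pixels. One check of the actual crank angle from the images.

```bash
python3 -c "
from h import *
S=bot.calibration('scene')
for a in (600,608,617,626,635):
    hub,hin,_=pts([.5634,-.1306,.1725-.010*a/360,np.radians(-107.75-a)])
    q=proj([hin,hin+[0,0,.08],hub],S); print(a,((q-[225,170])*8).round(0).tolist())
b=cv2.imread('pics/s15.png')[170:245,225:325]
cv2.imwrite('pics/z15.png',cv2.resize(b,None,fx=8,fy=8,interpolation=cv2.INTER_CUBIC))
"
```

```text
600 [[465.0, 237.0], [474.0, 45.0], [314.0, 220.0]]
608 [[455.0, 251.0], [463.0, 59.0], [314.0, 221.0]]
617 [[440.0, 265.0], [448.0, 73.0], [314.0, 221.0]]
626 [[422.0, 278.0], [429.0, 85.0], [314.0, 222.0]]
635 [[401.0, 289.0], [406.0, 96.0], [314.0, 222.0]]
```

View pics/z15.png

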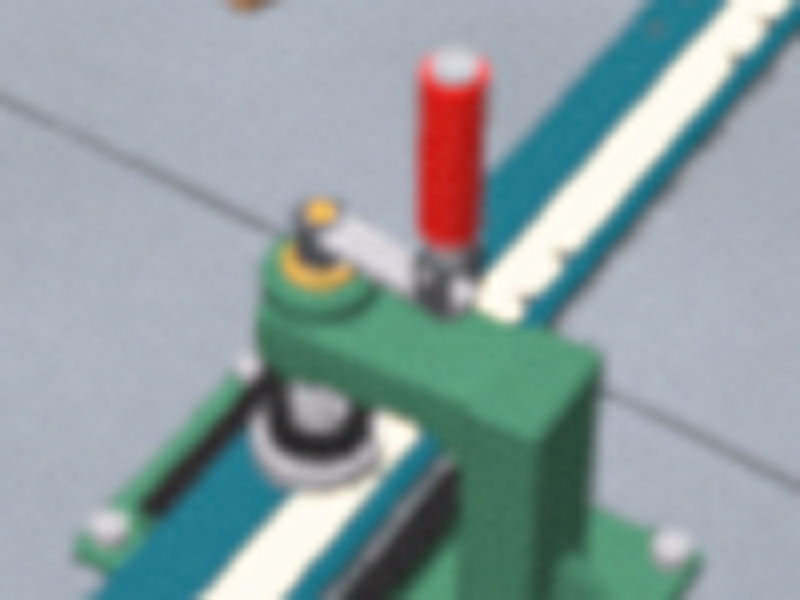

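```bash
python3 -c "
from h import *
print(bot.hand_in())"
```

```text
the job is handed in; nothing more can be done
None
```

I folded the green press's red grip out to its stop and wound the crank about 617° clockwise by it. The foot now presses the ski, and I let go, backed off upward and handed in at about 21 s. I estimate the pressing force at 160 N, inside the 90 to 260 N range, but hand-in reported no verdict.

**Checks that agreed:**
- The grip stood at about 89° by the wrist camera before winding, and the last picture shows it upright.
- The push rose from about 8.7 N running free to 14.2 N while turning and 12.5 N while creeping. Depending on the reading used, that gives roughly 120 to 240 N.
- The crank angle in the last picture matches the wound angle.
- The ski and bystanders look unmoved in both overview pictures.
- After letting go, the measured force was about zero.

**What went wrong or disagreed:**
- The real finger ends sit about 20 mm short of the reported tool point. My first grasp closed above the grip, so I measured the offset and went deeper.
- The jaws slipped off the grip at about 82° during the first fold. I regrasped it lower and pushed it to the stop.
- The last rise in push was steeper than 5.5 N per radian predicts, so the 160 N averages readings that disagree somewhat.

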